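# Lever up the jar-capping press and shim its front foot

### The arm

A 6-joint arm with a two-finger parallel gripper is mounted at the origin on the work surface. World frame = base frame: x ahead of the robot, y to its left, z up, the work surface at z = 0. Lengths are in m, angles in rad, forces in N, time in s.
With the tool pointing down it reaches from about 0.35 to 0.775 m from the base axis. Payload 5.5 kg.
Tool frame: the origin (TCP) lies at the very end of the fingers, on their centre line; the grasp point (between the pads) lies 19 mm behind it; z points along the fingers, x is the direction in which the jaws open and shut, and the axes are right-handed (so a half turn about z gives the same grasp; the last joint's range is limited). The gripper opens to 85 mm and grips with 20 to 120 N. Pads are 22 mm wide; open, the fingers measure 114 mm over their backs; the gripper's body (76 mm by 85 mm) begins 54 mm behind the grasp point. The pads swing forward as they close: fully open they stand 13 mm farther back than shut.
Start: joints at [1.004, 0.313, 0.046, 1.304, 0, 1.431], TCP at [0.238, 0.523, 0.231] pointing down, gripper open.
Joint ranges: [-2.76, 2.76], [-0.86, 1.69], [-1.03, 1.26], [-2.2, 2.34], [-1.47, 1.5], [-3.14, 3.14]. Speed limits (rad/s): [2.57, 2.57, 3.14, 3.14, 3.14, 3.14].

### API

Orientations are given as a unit quaternion [w, x, y, z].
In Python, from workcell import monitor, eyes, ticket gives the robot as it stands.
- The arm moves only by the tool send_rows, never from a script. Its argument "targets" is a list of rows, each a list of 5 numbers: the shift along the world's x, y, z in m, then the turn about the world's z in degrees, then the closure in counts, from 0 (fully open) to 255 (shut). A call has 1 to 12 rows; each row shifts and turns the commanded pose from where the row before left it; what a row does not reach is not made up. A row lasts 1/10 s, in which the tool goes at most 50 mm and 8.59 degrees, less where a joint would pass 70% of its speed; a pose out of reach is approached as far as the arm can. A call is refused whole if a number of a shift passes 0.05 or a number of a turn 8.59, either way. A call with a gripper value outside its range is refused whole. The fingers move at their own pace and stop on an object; "newtons" is the grip in N (left out, the last holds). Time passes only in rows, so rows that do not move let the fingers close. It gives the time, the measured TCP pose, the force and the opening at its end, in the units of the state.
- monitor.get_state(): the state, without advancing time (a new reading comes with each control period).
- eyes.read_camera(name): name is "scene" or "top" or "wrist"; returns a dict with "img" (480x640x3 uint8, red, green, blue), "z_map" (480x640 float32, m along the optical axis (not along the pixel's ray), 0 where there is no reading), "camera_matrix" (3x3 intrinsics, pixels), "pose" (4x4, takes a point from camera to world coordinates); the wrist camera has in their place "T_tool_cam" (4x4, takes a point from camera to tool coordinates, whose origin is the TCP and whose axes are the tool frame's). Camera axes: x right, y down, z forward; pixel columns grow to the right and rows downward; lengths in m; the calibration is good to about 2 mm. The wrist camera is an equidistant fisheye: a pixel r from the principal point sees the ray r / f radians off the axis. A picture is of the moment at which its call begins: read the wrist's pose just before it.
- ticket.hand_in(): hands the job in, once; it reports no verdict.
Trained networks look in the newest picture that a camera, given by its name, has taken for a name from the list of things; names that differ only in an ending like _2 or _b are one class to them, and where a whole thing is asked for, a point or a joint stands for the part that bears it (a point fixed in the world has none). Each returns a list of dicts, best first, with "conf" (0 to 1); they miss things now and then, are a little off and sometimes report something else, mostly with a low value. They report only what shows in the picture. A call takes as long as a camera call. They do not tell look-alikes from the thing itself.
- eyes.spot_in(name, camera): "xyz" ([x, y, z] in m, in world coordinates, good to about 4 mm: the middle of the surface that is visible of it).
- eyes.tip_of(name, camera): "xyz" ([x, y, z] in m, in world coordinates, good to about 4 mm: a listed point, or the origin of a listed thing).
The state is a dict: "clock": time; "joint_pos": joint angles; "qvel": joint speeds; "tau": joint torques, N m; "tcp_pos": TCP position; "orientation": TCP orientation; "wrist_force": force on the tool from outside, world axes, zero at the start; "ft_torque": the same for the moment, N m; "finger_gap": finger opening in m.
Only numpy, scipy, OpenCV 4.12 (cv2) and the standard library are available. Lean on these libraries where they do the work, as an engineer would, in place of code of your own. Each camera call takes 0.05 s, during which the arm holds its last target.

### The job

The jar-capping press leans: take the pry bar from its foam cradle, lever the press's front edge up over the fulcrum block, and catch the bar's handle end under the hold-down hook so the press stays up with your hand off. Slip the shim fully home under the raised foot, its grip block up against the foot, forcing nothing. Then unhook the bar and ease the press gently down onto the shim, tipping it no more than needed, never touching it with the gripper, leaving the loose jar and lid alone.

Things in the scene. Friction and masses are not known exactly. Their poses are not given: they have to be found in the camera images.
- fulcrum: Fixed steel block 70 x 34 mm topped by a rounded ridge: a lying rod of radius 8 mm along local x, axis 19 mm, top 27 mm above the bench, usable for x -30 to 30 mm. Origin on the bench under its middle; y points to the press, z up. In this frame the press's front edge is at y = 55 mm, its foot at x = 85 mm, the hook at y = -225 mm, always; the group's place and yaw vary.
- hook: Fixed steel hold-down hook at fulcrum-frame (0, -225 mm), same axes, origin on the bench; all 20 mm wide along y. Post x 13 to 29 mm, 54 mm high, foot plate beyond it; from it an arm 8 mm thick, underside 46 mm above the bench, reaches to x = -19 mm, where a nib (x -19 to -13 mm) hangs down to 42 mm. Open towards -x.
- catch (a point): Point on the underside of the hook's arm, 46 mm above the bench, midway between nib and post (26 mm apart). The bar's handle end goes down beside the hook (bar's middle about 35 mm towards -x of here), swings towards +x below the nib and, let up, is held here, pressed against the arm by the press's weight.
- tilt (a joint): Tipping of the press about its rear feet, rad. 0: as found, leaning, foot on the bench; 0.05: level on the shim; about 0.07: bar caught in the hook, foot 14 mm up; it should stay below 0.12. Axis along the fulcrum's x, at bench height, 200 mm behind the front edge. Front edge bears down with 18 to 32 N (unknown) and drops at once if let go.
- press: Jar-capping press: grey base plate 190 x 220 x 14 mm (fulcrum-frame x -60 to 130 mm, y 55 to 275 mm), its top about 34 mm high as found; column and head at the rear (y beyond 125 mm), 335 mm high, handle higher still. Origin on the tipping axis, at fulcrum-frame (0, 255 mm, 0).
- edge (a point): Point on the lower front edge of the press's base plate where the bar's tip goes under: fulcrum-frame x = 0, y = 55 mm, 20 mm above the bench as found. The space under the plate is open there.
- foot (a point): Lower front edge of the press's front foot, middle of its width: fulcrum-frame x = 85 mm, y = 55 mm, on the bench as found. The foot is a dark steel block 50 mm wide, 50 mm deep (towards +y) and 20 mm high under the plate, front face flush with the plate's; its underside is level when the press is.
- cradle: Fixed white foam cradle: two grooved blocks 34 mm high, 50 mm wide, along local x from -77 to -47 mm and 90 to 140 mm, groove floor 25 mm above the bench. Origin on the bench below the bar's grip (within 6 mm); local x as the bar's.
- bar: Pry bar, 0.25 kg, 16 mm wide, 10 mm thick, along local x from -80 mm (handle end) to 240 mm (tip). From 200 mm on only 6 mm thick, flush with the top. Rubber grip 22 wide, 16 thick, x -35 to 35 mm. Origin mid-grip, mid-thickness; z up; starts level, 30 mm up. With x = 165 mm over the fulcrum the tip is 20 mm under the press and x = -60 mm at the hook. Turns a little in the fingers under load.
- shim: Aluminium shim, 0.12 kg: plate 82 x 36 x 10 mm flat on the bench (local x -20 to 62 mm) with a grip block on it (x -20 to 20 mm, 16 mm wide, from 10 to 45 mm high). Origin on the underside below the block's middle; x points to the tongue's end. Home: x along the fulcrum's y, block's face (x = 20 mm) against the foot's front face, so the origin is 20 mm in front of foot.
- lid: Loose black jar lid, disc 72 mm wide, 14 mm high, bystander. Origin on its underside.
- jar: Loose empty glass jar standing upside down, 74 mm wide, 122 mm high, bystander. Origin on its underside.
There are look-alikes about, which are no part of the job. Of the things like the shim, leave any that is green, purple or yellow; of the rest the larger one is meant.

How it is judged:
On the way, in this order (a step that is already met when the one before it is completed fails the run):
1. the press is levered up on the bar (value of joint tilt above 0.06 rad and contact force between bar and press above 3 N and contact force between bar and fulcrum above 3 N), for 0.1 s.
2. the bar is caught under the hook and holds the press up with the hand off (value of joint tilt above 0.06 rad and contact force between bar and hook above 1.5 N and contact force between the fingers and bar below 0.3 N), for 0.3 s.
3. the shim is fully home under the raised foot (value of joint tilt above 0.06 rad and y of shim in the frame of fulcrum between 0.031 and 0.045 m and z of shim in the frame of fulcrum below 0.006 m and angle between the x axis of shim and the y axis of fulcrum, either way round below 0.12 rad and x of shim in the frame of fulcrum between 0.07 and 0.1 m), for 0.2 s.
At the end, for the whole second after the job is handed in: Press level on the shim (tilt 0.045 to 0.057 rad), its foot bearing on it with over 3 N; shim home: grip block within 5 mm of the foot, within 15 mm of the middle sideways, under 8 degrees off square; bar out of the hook (left over the fulcrum or put down); all at rest (value of joint tilt between 0.045 and 0.057 rad and contact force between shim and press above 3 N and y of shim in the frame of fulcrum between 0.03 and 0.045 m and angle between the x axis of shim and the y axis of fulcrum, either way round below 0.14 rad and contact force between bar and hook below 1 N and linear speed of bar below 0.03 m/s and linear speed of shim below 0.02 m/s and velocity of joint tilt below 0.03 rad/s and x of shim in the frame of fulcrum between 0.07 and 0.1 m); the robot touches nothing.
It fails at once if the press is tipped up too far (over 0.12 rad) (value of joint tilt above 0.12 rad).
It fails at once if the press is let drop (faster than 0.35 rad/s) (velocity of joint tilt below -0.35 rad/s).
It fails at once if the shim is rammed against the raised press (over 30 N) or the bar forced against the hook (over 40 N) ((contact force between shim and press above 30 N and value of joint tilt above 0.06 rad) or contact force between bar and hook above 40 N).
It fails at once if the gripper or arm touches the press (contact force between any of the fingers, the arm and press above 3 N).
It fails at once if the loose jar or the lid is disturbed (distance of any of jar, lid from where it was at the start of the episode above 0.02 m).
It also fails if it takes over 64 s, if anything falls off the work surface, if the arm or the gripper's body presses on something with over 40 N, if the wrist force passes 120 N, or if a joint passes its speed limit or range.

## Working session

There is one attempt and no reset: what is moved stays moved. The work goes in short steps, Python scripts to look and compute and a tool call to move; the robot and the scene stay as the last step left them, time stands still between calls to the robot, and variables do not carry over. Pictures are saved under pics/ and viewed, and the job is handed in when it is done.

Besides the shell and the picture viewer there is one more tool, called after "Request:" by a JSON object that holds its "op" and its "data", one argument or row to a line. send_rows: Moves the arm, as the interface text tells. Its arguments: {"type":"object","properties":{"targets":{"type":"array"},"newtons":{"type":"number"}},"required":["targets"]}

```bash
mkdir -p pics; ls; python3 - <<'E'
from workcell import monitor, eyes
import cv2, numpy as np, pickle
s=monitor.get_state(); print(s)
d={}
for n in ("scene","top"):
    r=eyes.read_camera(n); d[n]=r
    cv2.imwrite(f"pics/{n}0.png",r["img"][:,:,::-1])
    print(n,r["camera_matrix"],r["pose"])
pickle.dump(d,open("d0.pkl","wb"))
for n in ("scene","top"):
  for k in ("fulcrum","hook","catch","edge","foot","cradle","bar","shim","lid","jar","press"):
    print(n,k,[(np.round(o["xyz"],3).tolist(),round(o["conf"],2)) for o in eyes.tip_of(k,n)])
E
```

```text
pics
{'clock': 0.0, 'joint_pos': array([1.00439966e+00, 3.14009029e-01, 4.49835259e-02, 1.30358736e+00,
       1.96975082e-06, 1.43121529e+00]), 'qvel': array([-0.00012646, -0.00084219, -0.00049217,  0.00017818,  0.00043275,
        0.00155787]), 'tau': array([-8.00772323e-04, -4.80623996e+01,  2.98535943e+01,  1.93607697e-02,
        8.63290870e-05,  1.10035177e-05]), 'tcp_pos': array([0.23776079, 0.52298791, 0.23040581]), 'orientation': array([ 3.79724364e-04,  8.40824905e-01,  5.41306433e-01, -8.25083005e-04]), 'wrist_force': array([ 0.07165624, -0.28825156,  0.31371712]), 'ft_torque': array([-0.01473213, -0.03048011, -0.03789988]), 'finger_gap': 0.08520403564358577}
scene [[544.40420846   0.         319.58282369]
 [  0.         544.40420846 242.58412611]
 [  0.           0.           1.        ]] [[ 0.0973609   0.8357065  -0.54047711  1.18322766]
 [ 0.99517752 -0.08826253  0.04279516  0.03926798]
 [-0.01193969 -0.54203724 -0.84026964  1.15724695]
 [ 0.          0.          0.          1.        ]]
top [[589.33610864   0.         322.02812682]
 [  0.         589.33610864 239.66414
[... 644 characters left out ...]
, 0.21, 0.004], 0.49)]
scene lid [([0.407, 0.062, -0.004], 0.83)]
scene jar [([0.706, -0.265, -0.004], 0.95)]
scene press [([0.536, 0.317, -0.0], 0.89)]
top fulcrum [([0.566, 0.066, 0.002], 0.95), ([0.405, -0.252, 0.026], 0.31)]
top hook [([0.588, -0.159, 0.002], 0.56)]
top catch [([0.59, -0.163, 0.041], 0.71), ([0.539, 0.316, 0.003], 0.24)]
top edge [([0.557, 0.123, 0.022], 0.64)]
top foot [([0.644, 0.128, 0.001], 0.9)]
top cradle []
top bar [([0.405, -0.253, 0.03], 0.67)]
top shim [([0.328, 0.209, -0.005], 0.97), ([0.379, 0.375, -0.0], 0.93), ([0.228, 0.292, -0.0], 0.83)]
top lid [([0.41, 0.066, 0.0], 0.58)]
top jar [([0.708, -0.266, 0.005], 0.66)]
top press [([0.538, 0.315, 0.006], 0.79)]
```

View pics/scene0.png

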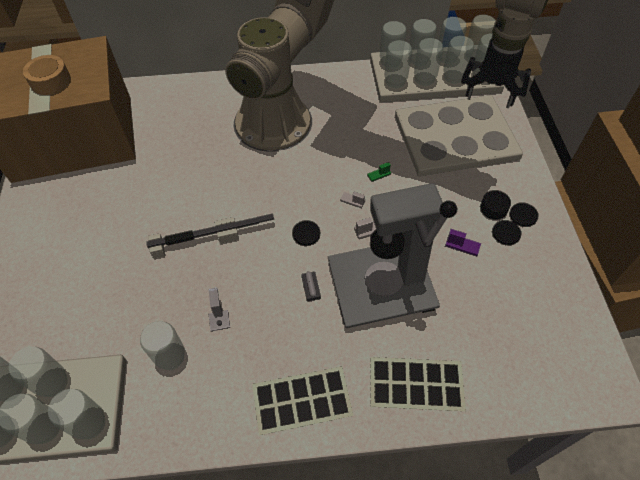

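View pics/top0.png

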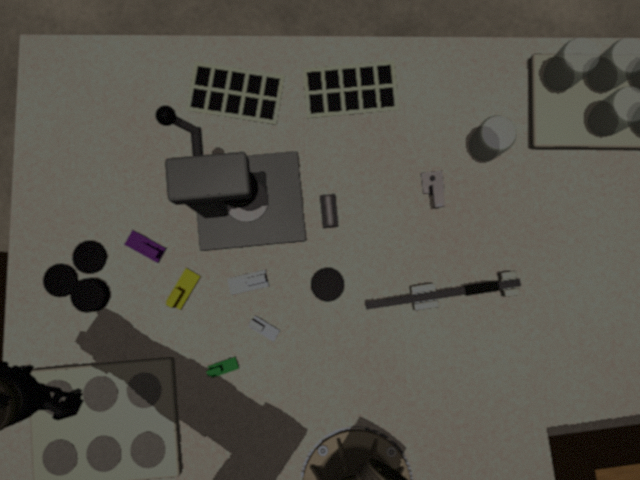

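```bash
cat > h.py <<'E'
import numpy as np, cv2, pickle
from scipy.spatial.transform import Rotation as R
def cloud(r):
    K=r["camera_matrix"]; z=r["z_map"]; v,u=np.mgrid[:480,:640]
    P=np.stack([(u-K[0,2])/K[0,0]*z,(v-K[1,2])/K[1,1]*z,z],-1)
    W=P@r["pose"][:3,:3].T+r["pose"][:3,3]; W[z==0]=np.nan
    return W
def proj(r,p):
    T=np.linalg.inv(r["pose"]); q=np.atleast_2d(p)@T[:3,:3].T+T[:3,3]; q=q@r["camera_matrix"].T
    return q[:,:2]/q[:,2:]
E
python3 - <<'E'
from h import *
from scipy.optimize import least_squares
d=pickle.load(open("d0.pkl","rb"))
obs=[((0,0),(.564,.064)),((0,0),(.566,.066)),((0,-.225),(.593,-.165)),((0,-.225),(.588,-.159)),((0,-.225),(.589,-.16)),((0,-.225),(.59,-.163)),((0,.055),(.554,.119)),((0,.055),(.557,.123)),((.085,.055),(.642,.131)),((.085,.055),(.644,.128)),((0,.255),(.536,.317)),((0,.255),(.538,.315))]
a=np.array([o[0] for o in obs]);b=np.array([o[1] for o in obs])
def f(p):
    c,s=np.cos(p[2]),np.sin(p[2]); return (a@np.array([[c,s],[-s,c]])+p[:2]-b).ravel()
r=least_squares(f,[.565,.065,.1]); print(r.x,np.degrees(r.x[2])); print(np.round(r.fun.reshape(-1,2)*1e3,1))
# cloud
for n in d:
    W=cloud(d[n]); 
    print(n,"bench z",np.nanmedian(W[...,2][(abs(W[...,0]-.5)<.1)&(abs(W[...,1]+.1)<.05)]))
    m=(W[...,2]>.027)&(W[...,2]<.06)&(W[...,0]>.3)&(W[...,0]<.5)&(W[...,1]>-.4)&(W[...,1]<0.02)
    P=W[m]; c=P.mean(0); u,s,vt=np.linalg.svd(P[:,:2]-c[:2]); dd=vt[0]*np.sign(vt[0,1]); t=(P[:,:2]-c[:2])@dd
    print("bar",m.sum(),c,dd,np.degrees(np.arctan2(dd[1],dd[0])),t.min(),t.max(),"tip",c[:2]+dd*t.max(),"handle",c[:2]+dd*t.min())
    lo=c[:2]+dd*t.min()+dd*.08; hi=c[:2]+dd*t.max()-dd*.24; print("orig",lo,hi)
    for s0 in (.315,.32,.21):pass
s=d["scene"]["img"][130:260,290:470,::-1]; cv2.imwrite("pics/c_s.png",cv2.resize(s,None,fx=4,fy=4,interpolation=cv2.INTER_CUBIC))
s=d["top"]["img"][220:390,110:290,::-1]; cv2.imwrite("pics/c_t.png",np.clip(1.8*cv2.resize(s,None,fx=3.5,fy=3.5,interpolation=cv2.INTER_CUBIC).astype(float),0,255))
s=d["top"]["img"][140:320,280:540,::-1]; cv2.imwrite("pics/c_t2.png",np.clip(1.8*cv2.resize(s,None,fx=3,fy=3,interpolation=cv2.INTER_CUBIC).astype(float),0,255))
E
```

```text
[0.56441556 0.06381972 0.11252172] 6.447019767195213
[[ 0.4 -0.2]
 [-1.6 -2.2]
 [-3.3  5.2]
 [ 1.7 -0.8]
 [ 0.7  0.2]
 [-0.3  3.2]
 [ 4.2 -0.5]
 [ 1.2 -4.5]
 [ 0.7 -3. ]
 [-1.3  0. ]
 [-0.2  0.2]
 [-2.2  2.2]]
scene bench z 0.0009159000040388499
bar 1295 [ 0.39850124 -0.18552437  0.03470762] [-0.16652218  0.98603771] 99.58567236064913 -0.14521604080149217 0.1745914846829394 tip [ 0.36942789 -0.01337059] handle [ 0.42268293 -0.32871287]
orig [ 0.40936116 -0.24982985] [ 0.40939321 -0.25001964]
top bench z -0.0006110199717141995
bar 1906 [ 0.39553673 -0.18678519  0.03456176] [-0.16310254  0.98660912] 99.38702458420913 -0.1469016615632829 0.17288987570080247 tip [ 0.36733795 -0.01621046] handle [ 0.41949676 -0.33171971]
orig [ 0.40644856 -0.25279098] [ 0.40648256 -0.25299665][ WARN:0@1.699] global loadsave.cpp:1063 imwrite_ Unsupported depth image for selected encoder is fallbacked to CV_8U.
```

View pics/c_s.png

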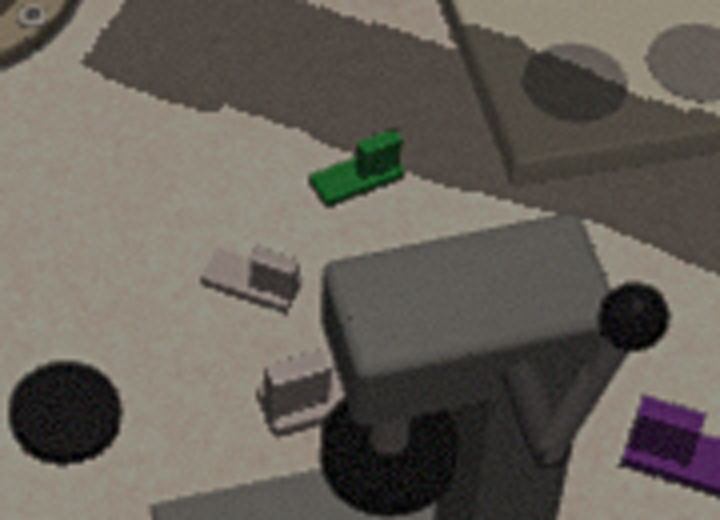

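View pics/c_t.png

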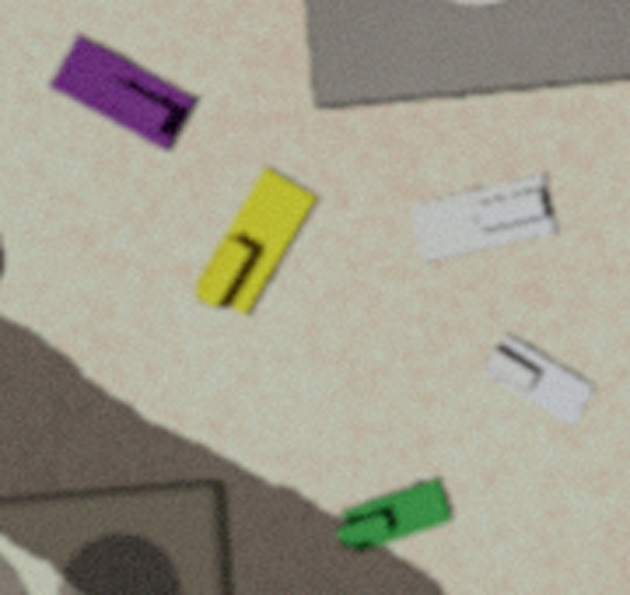

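View pics/c_t2.png

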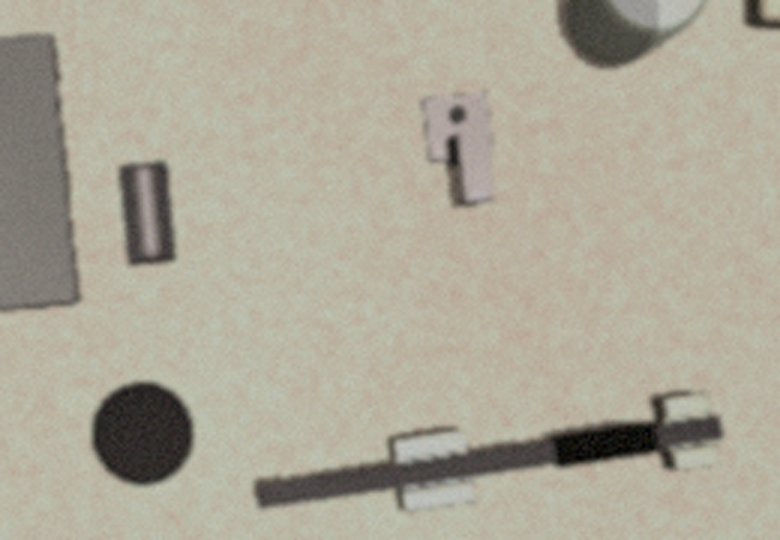

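Large white shim candidates in the top view: purple (146,246), yellow (183,289), green (223,367), small white (265,327) and large white (249,282). The large white one fits the description. The bar is at about (0.407,-0.252) with yaw 99.5°. The fulcrum is at (0.564,0.064) with yaw 6.4°.

Request:
{"op": "send_rows", "data": {
  "targets": [
    [0.012,-0.042,0,-4.7,0],
    [0.012,-0.042,0,-4.7,0],
    [0.012,-0.042,0,-4.7,0],
    [0.012,-0.042,0,-4.7,0],
    [0.012,-0.042,0,-4.7,0],
    [0.012,-0.042,0,-4.7,0],
    [0.015,-0.045,0,-4.7,0],
    [0.015,-0.045,0,-4.7,0],
    [0.015,-0.045,0,-4.7,0],
    [0.015,-0.045,0,-4.7,0],
    [0.015,-0.045,0,-4.7,0],
    [0.015,-0.045,0,-4.7,0]
  ]
}}

```text
clock: 2.4
tcp_pos: [0.4004, -0.0006, 0.2317]
orientation: [0.0, 0.997, 0.078, 0.001]
wrist_force: [1.4, 0.1, 0.7]
finger_gap: 0.0852
```

Request:
{"op": "send_rows", "data": {
  "targets": [
    [0.001,-0.042,-0.012,0,0],
    [0.001,-0.042,-0.012,0,0],
    [0.001,-0.042,-0.012,0,0],
    [0.001,-0.042,-0.012,0,0],
    [0.001,-0.042,-0.012,0,0],
    [0.002,-0.042,-0.012,0,0],
    [0,0,0,0,0],
    [0,0,0,0,0]
  ]
}}

```text
clock: 3.2
tcp_pos: [0.4065, -0.251, 0.1588]
orientation: [-0.001, 0.997, 0.079, -0.0]
wrist_force: [-0.4, 0.3, 0.3]
finger_gap: 0.0856
```

```bash
cat >> h.py <<'E'
def state():
    from workcell import monitor
    s=monitor.get_state(); q=s["orientation"]; Rt=R.from_quat([q[1],q[2],q[3],q[0]]).as_matrix()
    print("t",round(s["clock"],2),"tcp",np.round(s["tcp_pos"],4),"yaw",round(np.degrees(np.arctan2(Rt[1,0],Rt[0,0])),2),"F",np.round(s["wrist_force"],1),"T",np.round(s["ft_torque"],2),"gap",round(s["finger_gap"],4),"z",np.round(Rt[:,2],3))
    return s,Rt
def wrist(name):
    from workcell import eyes
    s,Rt=state(); r=eyes.read_camera("wrist"); T=np.eye(4);T[:3,:3]=Rt;T[:3,3]=s["tcp_pos"]
    r["pose"]=T@r["T_tool_cam"]; cv2.imwrite(f"pics/{name}.png",r["img"][:,:,::-1]); return r
def wcloud(r):
    K=r["camera_matrix"]; z=r["z_map"]; v,u=np.mgrid[:480,:640]
    x=(u-K[0,2])/K[0,0]; y=(v-K[1,2])/K[1,1]; th=np.hypot(x,y)+1e-9
    k=np.tan(np.minimum(th,1.5))/th
    P=np.stack([x*k*z,y*k*z,z],-1); W=P@r["pose"][:3,:3].T+r["pose"][:3,3]; W[(z==0)|(th>1.4)]=np.nan; return W
E
python3 - <<'E'
from h import *
r=wrist("w1"); print(r["camera_matrix"],r["T_tool_cam"])
W=wcloud(r); pickle.dump(r,open("w1.pkl","wb"))
z=W[...,2]
m=(z>.027)&(z<.06)&(W[...,0]>.3)&(W[...,0]<.5)&(W[...,1]>-.4)&(W[...,1]<0.02)
P=W[m];c=P.mean(0); u,s,vt=np.linalg.svd(P[:,:2]-c[:2],full_matrices=False); dd=vt[0]*np.sign(vt[0,1]); t=(P[:,:2]-c[:2])@dd
print(m.sum(),c,np.degrees(np.arctan2(dd[1],dd[0])),c[:2]+dd*(t.min()+.08),c[:2]+dd*(t.max()-.24))
# grip pixels: dark
E
```

```text
t 3.2 tcp [ 0.4065 -0.251   0.1588] yaw 9.02 F [-0.4  0.3  0.3] T [ 0.01  0.07 -0.05] gap 0.0856 z [-0.001  0.001 -1.   ]
[[371.64829954   0.         317.13296529]
 [  0.         371.64829954 243.61258723]
 [  0.           0.           1.        ]] [[ 9.99999383e-01 -1.09482885e-03 -1.85600779e-04 -3.62554371e-04]
 [ 1.09711007e-03  9.48260092e-01  3.17492667e-01 -8.33438723e-02]
 [-1.71602320e-04 -3.17492675e-01  9.48260709e-01 -1.42221048e-01]
 [ 0.00000000e+00  0.00000000e+00  0.00000000e+00  1.00000000e+00]]
11668 [ 0.39587665 -0.19519833  0.03472173] 99.3212885623653 [ 0.40488003 -0.25005083] [ 0.4154264  -0.31430403]
```

View pics/w1.png

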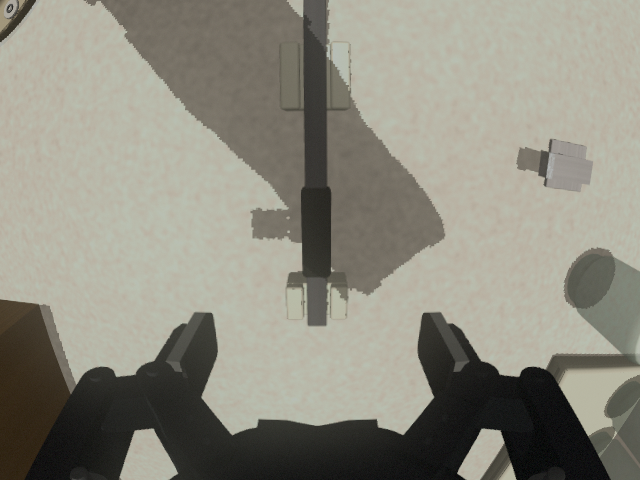

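Wrist view: the bar grip is centred at (316,232) and the handle end at (317,325). Descending to grasp it.

Request:
{"op": "send_rows", "data": {
  "targets": [
    [0,0,-0.03,0.3,0],
    [0,0,-0.03,0.2,0],
    [0,0,-0.03,0,60],
    [0,0,-0.03,0,90],
    [0,0,-0.02,0,120],
    [0,0,-0.007,0,120],
    [0,0,0,0,255],
    [0,0,0,0,255],
    [0,0,0,0,255],
    [0,0,0,0,255],
    [0,0,0,0,255]
  ],
  "newtons": 25
}}

```text
clock: 4.35
tcp_pos: [0.4077, -0.2509, 0.0133]
orientation: [0.0, 0.996, 0.084, 0.001]
wrist_force: [-0.5, 1.2, 3.7]
finger_gap: 0.0213
```

Request:
{"op": "send_rows", "data": {
  "targets": [
    [0,0,0,0,255],
    [0,0,0.01,0,255],
    [0,0,0.02,0,255],
    [0,0,0.02,0,255],
    [0,0,0.02,0,255],
    [0,0,0.02,0,255],
    [0,0,0,0,255]
  ]
}}

```text
clock: 5.05
tcp_pos: [0.4085, -0.252, 0.1051]
orientation: [0.002, 0.996, 0.084, 0.002]
wrist_force: [0.6, -1.3, -2.5]
finger_gap: 0.0215
```

```bash
cat >> h.py <<'E'
def barfit(W,lo,hi,img=None):
    pass
E
python3 - <<'E'
from h import *
from workcell import eyes
r=wrist("w2"); W=wcloud(r); pickle.dump(r,open("w2.pkl","wb"))
t=eyes.read_camera("scene"); cv2.imwrite("pics/s2.png",cv2.resize(t["img"][160:300,100:340,::-1],None,fx=3,fy=3))
# profile along column of bar top ahead
for v in range(0,300,20):
    row=W[v]; uu=[u for u in range(280,350,10)]
    print(v,[tuple(np.round(row[u],3)) for u in (316,)])
E
```

```text
t 5.05 tcp [ 0.4085 -0.252   0.1051] yaw 9.64 F [ 0.6 -1.3 -2.5] T [-0.16 -0.06  0.01] gap 0.0215 z [ 0.004 -0.004 -1.   ]
0 [(np.float64(0.387), np.float64(-0.129), np.float64(0.126))]
20 [(np.float64(0.388), np.float64(-0.136), np.float64(0.125))]
40 [(np.float64(0.389), np.float64(-0.143), np.float64(0.127))]
60 [(np.float64(0.39), np.float64(-0.149), np.float64(0.127))]
80 [(np.float64(0.391), np.float64(-0.156), np.float64(0.126))]
100 [(np.float64(0.393), np.float64(-0.162), np.float64(0.126))]
120 [(np.float64(0.394), np.float64(-0.169), np.float64(0.127))]
140 [(np.float64(0.395), np.float64(-0.175), np.float64(0.127))]
160 [(np.float64(0.396), np.float64(-0.182), np.float64(0.127))]
180 [(np.float64(0.397), np.float64(-0.188), np.float64(0.126))]
200 [(np.float64(0.398), np.float64(-0.195), np.float64(0.126))]
220 [(np.float64(0.399), np.float64(-0.202), np.float64(0.126))]
240 [(np.float64(0.4), np.float64(-0.208), np.float64(0.126))]
260 [(np.float64(0.401), np.float64(-0.215), np.float64(0.127))]
280 [(np.float64(0.402), np.float64(-0.222), np.float64(0.13))]
```

View pics/w2.png

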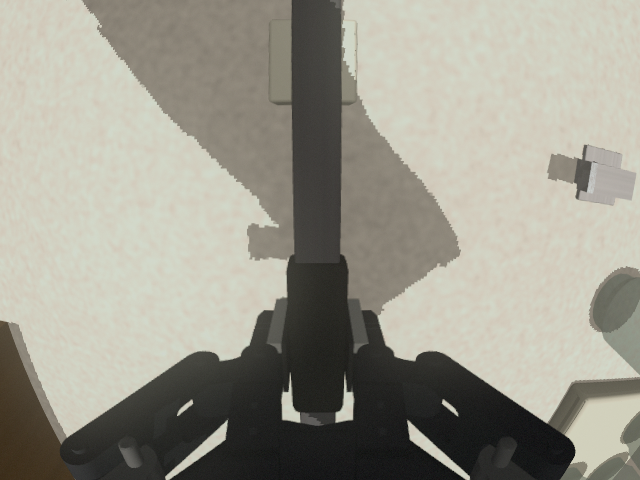

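View pics/s2.png

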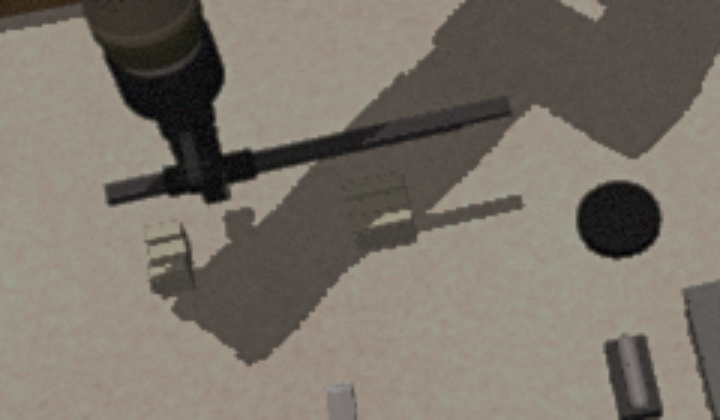

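Wrist view: the bar is held level, top at z≈0.126, no droop at 25 N. It has to go in about 20° tip-down, so I'll try the minimum grip with a jerk upward.

Request:
{"op": "send_rows", "data": {
  "targets": [
    [0,0,0.0,0,255],
    [0,0,0.05,0,255],
    [0,0,0,0,255],
    [0,0,0.05,0,255],
    [0,0,0,0,255],
    [0,0,0,0,255]
  ],
  "newtons": 20
}}

```text
clock: 5.75
tcp_pos: [0.4073, -0.2508, 0.202]
orientation: [0.0, 0.996, 0.084, 0.0]
wrist_force: [-0.2, -0.0, -3.4]
finger_gap: 0.0216
```

```bash
cat >> h.py <<'E'
def bartop(W,s,yawd=None):
    # points on bar top: column u=300..332, rows 0..260
    P=W[0:250:5,306:328].reshape(-1,3); P=P[~np.isnan(P).any(1)]
    P=P[(P[:,2]>s["tcp_pos"][2]-.12)]
    c=P.mean(0); u,sv,vt=np.linalg.svd(P-c,full_matrices=False); d=vt[0]*np.sign(vt[0,1])
    return c,d,np.degrees(np.arcsin(d[2])),np.degrees(np.arctan2(d[1],d[0])),len(P)
E
python3 - <<'E'
from h import *
r=wrist("w3"); W=wcloud(r); s,_=state(); print(bartop(W,s))
E
```

```text
t 5.75 tcp [ 0.4073 -0.2508  0.202 ] yaw 9.64 F [-0.2 -0.  -3.4] T [-0.04  0.02  0.01] gap 0.0216 z [ 0.001 -0.    -1.   ]
t 5.8 tcp [ 0.4066 -0.2502  0.201 ] yaw 9.64 F [ 0.3 -0.2 -2.9] T [-0.08 -0.03 -0.02] gap 0.0218 z [-0.001  0.001 -1.   ]
(array([ 0.3927189 , -0.16821567,  0.22238014]), array([-0.16638564,  0.98599825, -0.01110243]), np.float64(-0.6361357087265442), np.float64(99.57833460414903), 1094)
```

```bash
python3 - <<'E'
from h import *
d=pickle.load(open("d0.pkl","rb"))
W=np.concatenate([cloud(d[n]).reshape(-1,3) for n in d]); W=W[~np.isnan(W).any(1)]
# occupancy map right side
for y in np.arange(-.56,-.1,.04):
    print(round(y,2),[ (lambda q: round(float(np.percentile(q,98)),2) if len(q) else None)(W[(abs(W[:,0]-x)<.02)&(abs(W[:,1]-y)<.02),2]) for x in np.arange(.2,.84,.04)])
E
```

```text
-0.56 [0.0, 0.0, 0.01, 0.0, 0.0, 0.0, 0.01, 0.0, 0.01, 0.0, 0.0, 0.0, 0.0, 0.14, 0.15, 0.11]
-0.52 [0.01, 0.0, 0.0, 0.0, 0.01, 0.0, 0.0, 0.01, 0.0, 0.0, 0.01, 0.0, 0.0, 0.16, 0.16, 0.16]
-0.48 [0.0, 0.0, 0.01, 0.01, 0.0, 0.0, 0.01, 0.0, 0.01, 0.0, 0.0, 0.0, 0.01, 0.16, 0.16, 0.16]
-0.44 [0.0, 0.0, 0.01, 0.01, 0.0, 0.0, 0.0, 0.0, 0.0, 0.0, 0.0, 0.0, 0.0, 0.04, 0.04, 0.15]
-0.4 [0.01, 0.0, 0.0, 0.0, 0.0, 0.0, 0.0, 0.0, 0.0, 0.0, 0.0, 0.0, 0.0, 0.04, 0.04, 0.16]
-0.36 [0.0, 0.0, 0.0, 0.0, 0.0, 0.0, 0.0, 0.0, 0.0, 0.01, 0.0, 0.01, 0.0, 0.04, 0.04, 0.04]
-0.32 [0.0, 0.0, 0.01, 0.0, 0.01, 0.04, 0.04, 0.01, 0.0, 0.0, 0.0, 0.0, 0.0, 0.01, 0.01, 0.0]
-0.28 [0.0, 0.01, 0.0, 0.0, 0.01, 0.04, 0.04, 0.0, 0.01, 0.01, 0.0, 0.01, 0.13, 0.13, 0.12, 0.01]
-0.24 [0.01, 0.0, 0.0, 0.0, 0.0, 0.04, 0.01, 0.0, 0.0, 0.0, 0.0, 0.01, 0.12, 0.12, 0.11, 0.0]
-0.2 [0.0, 0.01, 0.01, 0.01, 0.0, 0.04, 0.0, 0.0, 0.0, 0.01, 0.01, 0.01, 0.0, 0.0, 0.0, 0.0]
-0.16 [0.0, 0.0, 0.0, 0.01, 0.04, 0.04, 0.0, 0.01, 0.01, 0.06, 0.06, 0.01, 0.0, 0.0, 0.0, 0.01]
-0.12 [0.0, 0.0, 0.0, 0.0, 0.04, 0.04, 0.0, 0.0, 0.0, 0.01, 0.01, 0.01, 0.0, 0.0, 0.0, 0.01]
```

Request:
{"op": "send_rows", "data": {
  "targets": [
    [0.012,-0.034,0,-8.2,255],
    [0.012,-0.034,0,-8.2,255],
    [0.011,-0.034,-0.03,-8.2,255],
    [0.011,-0.034,-0.045,0,255],
    [0,0,-0.04,0,255],
    [0,0,-0.04,0,255],
    [0,0,-0.03,0,255],
    [0,0,0,0,255]
  ]
}}

```text
clock: 6.6
tcp_pos: [0.4472, -0.3775, 0.016]
orientation: [-0.004, 0.991, -0.13, -0.005]
wrist_force: [-0.4, 0.6, -2.4]
finger_gap: 0.0211
```

```bash
python3 - <<'E'
from h import *
from workcell import eyes
s,_=state(); t=eyes.read_camera("scene"); cv2.imwrite("pics/s4.png",cv2.resize(t["img"][190:350,100:340,::-1],None,fx=3,fy=3,interpolation=cv2.INTER_CUBIC))
r=wrist("w4"); W=wcloud(r); print(bartop(W,s))
E
```

```text
t 6.6 tcp [ 0.4472 -0.3775  0.016 ] yaw -14.97 F [-0.4  0.6 -2.4] T [-0.02  0.07 -0.02] gap 0.0211 z [-0.009  0.01  -1.   ]
t 6.65 tcp [ 0.4489 -0.3792  0.0191] yaw -14.96 F [ 0.5 -0.2 -1.8] T [-0.06 -0.   -0.02] gap 0.0217 z [-0.006  0.007 -1.   ]
(array([ 0.46942923, -0.29839798,  0.03977941]), array([ 0.25951167,  0.96572264, -0.00578512]), np.float64(-0.331464831485321), np.float64(74.95865370732099), 1095)
```

View pics/s4.png

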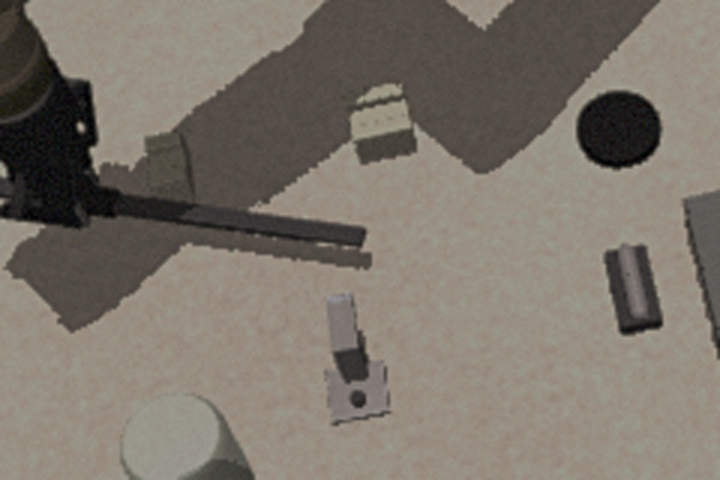

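View pics/w4.png

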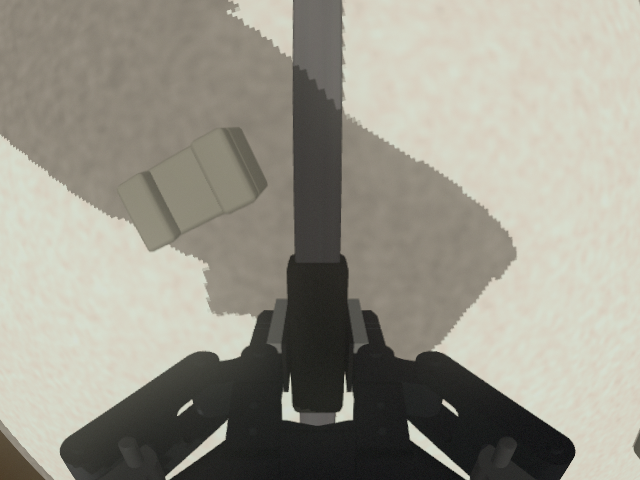

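Request:
{"op": "send_rows", "data": {
  "targets": [
    [0.0,0,-0.003,0,255],
    [0.02,0,0,0,255],
    [0.02,0,0,0,255],
    [0.02,0,0,0,255],
    [0.01,0,0,0,255],
    [0,0,0,0,255]
  ]
}}

```text
clock: 7.3
tcp_pos: [0.5236, -0.3828, 0.0217]
orientation: [0.001, 0.992, -0.129, 0.001]
wrist_force: [-0.1, 1.9, -2.9]
finger_gap: 0.0215
```

```bash
python3 - <<'E'
from h import *
from workcell import eyes
s,_=state(); t=eyes.read_camera("scene"); cv2.imwrite("pics/s5.png",cv2.resize(t["img"][190:350,100:340,::-1],None,fx=3,fy=3,interpolation=cv2.INTER_CUBIC))
E
```

```text
t 7.3 tcp [ 0.5236 -0.3828  0.0217] yaw -14.87 F [-0.1  1.9 -2.9] T [-0.09  0.05 -0.02] gap 0.0215 z [ 0.003 -0.002 -1.   ]
```

View pics/s5.png

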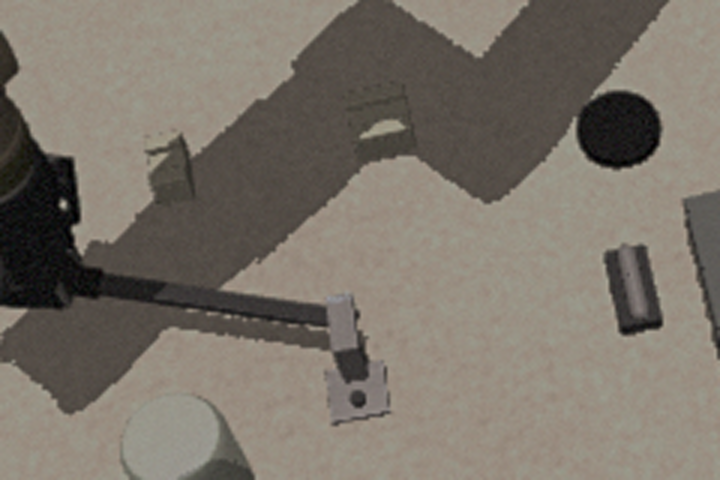

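Request:
{"op": "send_rows", "data": {
  "targets": [
    [0,0,0.01,0,255],
    [0,0.0005,0.011,0,255],
    [0,0.001,0.011,0,255],
    [0,0.0015,0.011,0,255],
    [0.001,0.002,0.011,0,255],
    [0.001,0.002,0.01,0,255],
    [0,0,0,0,255]
  ]
}}

```text
clock: 8.05
tcp_pos: [0.5247, -0.3756, 0.0864]
orientation: [0.001, 0.992, -0.13, 0.001]
wrist_force: [-0.3, 0.0, -3.0]
finger_gap: 0.0215
```

```bash
python3 - <<'E'
from h import *
from workcell import eyes
r=wrist("w6"); W=wcloud(r); s,_=state(); print(bartop(W,s))
t=eyes.read_camera("scene"); cv2.imwrite("pics/s6.png",cv2.resize(t["img"][190:350,100:340,::-1],None,fx=3,fy=3,interpolation=cv2.INTER_CUBIC))
E
```

```text
t 8.05 tcp [ 0.5247 -0.3756  0.0864] yaw -14.93 F [-0.3  0.  -3. ] T [-0.16  0.05  0.02] gap 0.0215 z [ 0.003 -0.002 -1.   ]
t 8.1 tcp [ 0.5244 -0.3754  0.0854] yaw -14.94 F [-0.2 -0.3 -2.8] T [-0.06  0.05 -0.01] gap 0.0214 z [ 0.002 -0.001 -1.   ]
(array([ 0.54549725, -0.29298075,  0.08089035]), array([ 0.2473639 ,  0.92213778, -0.29744415]), np.float64(-17.304157464070222), np.float64(74.98389544008828), 1097)
```

View pics/w6.png

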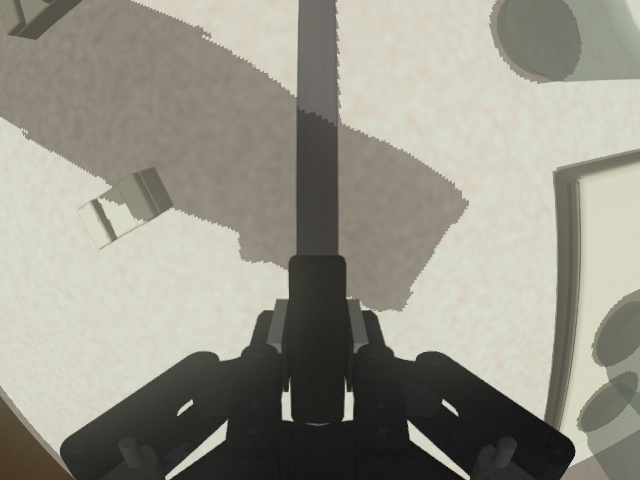

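View pics/s6.png

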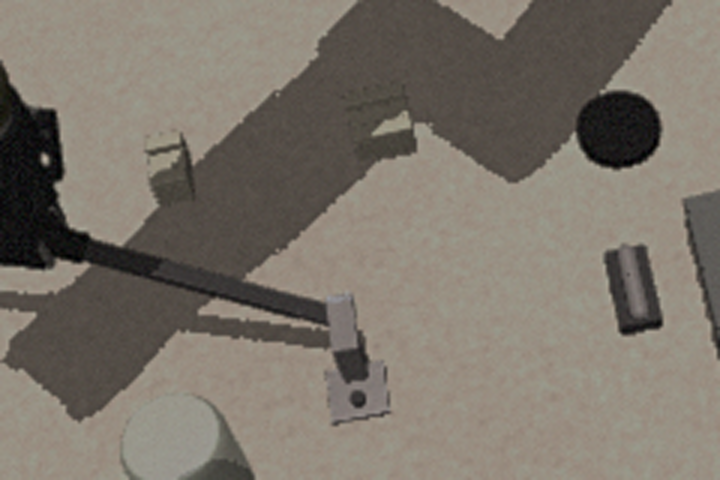

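The hook trick works: the bar is now 17.3° tip-down. Four more degrees to go.

Request:
{"op": "send_rows", "data": {
  "targets": [
    [0.0005,0.002,0.005,0,255],
    [0.0005,0.002,0.005,0,255],
    [0.0005,0.001,0.005,0,255],
    [0,0,0,0,255]
  ]
}}

```text
clock: 8.55
tcp_pos: [0.5255, -0.3701, 0.1]
orientation: [0.0, 0.992, -0.13, 0.0]
wrist_force: [0.2, -0.7, -2.4]
finger_gap: 0.0215
```

```bash
python3 - <<'E'
from h import *
r=wrist("w7"); W=wcloud(r); s,_=state(); print(bartop(W,s))
E
```

```text
t 8.55 tcp [ 0.5255 -0.3701  0.1   ] yaw -14.93 F [ 0.2 -0.7 -2.4] T [-0.23  0.09 -0.02] gap 0.0215 z [ 0.001 -0.001 -1.   ]
t 8.6 tcp [ 0.5254 -0.3702  0.0996] yaw -14.94 F [ 0.1 -1.4 -2.9] T [-0.22  0.06  0.02] gap 0.0218 z [ 0.001 -0.001 -1.   ]
(array([ 0.54650508, -0.28687643,  0.08783521]), array([ 0.24136219,  0.90100988, -0.36045177]), np.float64(-21.127943639289242), np.float64(75.00371912992044), 1096)
```

Pitch is 21.1°, as wanted. Backing out of the hook, then lifting and carrying the bar to the pre-insertion pose.

Request:
{"op": "send_rows", "data": {
  "targets": [
    [-0.002,-0.008,-0.003,0,255],
    [-0.005,-0.018,-0.003,0,255],
    [-0.005,-0.018,0,0,255],
    [0,0,0.03,0,255],
    [0,0,0.04,0,255],
    [0.005,0.02,0.01,4.2,255],
    [0.007,0.04,0,4.2,255],
    [0.007,0.04,0,4.1,255],
    [0.007,0.045,0,0,255],
    [0.006,0.045,0,0,255],
    [0.006,0.045,0,0,255],
    [0.005,0.04,0,0,255]
  ],
  "newtons": 35
}}

```text
clock: 9.8
tcp_pos: [0.5564, -0.139, 0.1732]
orientation: [0.0, 1.0, -0.022, 0.0]
wrist_force: [0.4, -0.0, -2.5]
finger_gap: 0.0214
```

Request:
{"op": "send_rows", "data": {
  "targets": [
    [0,0.02,-0.01,0,255],
    [0,0,0,0,255],
    [0,0,0,0,255]
  ]
}}

```text
clock: 10.1
tcp_pos: [0.5563, -0.1202, 0.163]
orientation: [0.0, 1.0, -0.022, -0.0]
wrist_force: [0.7, 0.1, -2.0]
finger_gap: 0.0214
```

```bash
cat >> h.py <<'E'
F0=np.array([.5644,.0638]); YAW=np.radians(6.45)
def tof(p):
    p=np.asarray(p,float); c,s=np.cos(YAW),np.sin(YAW); d=p[...,:2]-F0
    return np.concatenate([d@np.array([[c,-s],[s,c]]),p[...,2:]],-1)
def tow(p):
    p=np.asarray(p,float); c,s=np.cos(YAW),np.sin(YAW)
    return np.concatenate([p[...,:2]@np.array([[c,s],[-s,c]])+F0,p[...,2:]],-1)
def barinfo(tag):
    from workcell import monitor
    r=wrist(tag); W=wcloud(r); s=monitor.get_state(); c,d,pit,yaw,n=bartop(W,s)
    t=(s["tcp_pos"][:2]-c[:2])@d[:2]/(d[:2]@d[:2]); o=c+t*d; o[2]-=.005/np.cos(np.radians(pit))
    print("pitch",round(pit,2),"yaw",round(yaw,2),n,"origin",np.round(o,4),"F:",np.round(tof(o)*1e3,1))
    for X in (-.08,-.06,.165,.22,.24):
        print(X,np.round(tof(o+X*d)*1e3,1))
    return r,W
E
python3 - <<'E'
from h import *
from workcell import eyes
r,W=barinfo("w8"); pickle.dump(r,open("w8.pkl","wb"))
t=eyes.read_camera("scene"); cv2.imwrite("pics/s8.png",cv2.resize(t["img"][190:350,160:400,::-1],None,fx=3,fy=3,interpolation=cv2.INTER_CUBIC))
for k in ("fulcrum","edge","foot","hook"):
    print(k,[(np.round(o["xyz"],3).tolist(),round(o["conf"],2)) for o in eyes.tip_of(k,"wrist")])
E
```

```text
t 10.1 tcp [ 0.5563 -0.1202  0.163 ] yaw -2.47 F [ 0.7  0.1 -2. ] T [-0.08 -0.03  0.  ] gap 0.0214 z [-0.    -0.001 -1.   ]
pitch -20.91 yaw 87.5 1097 origin [ 0.5553 -0.1207  0.1789] F: [ -29.8 -182.4  178.9]
-0.08 [ -41.4 -256.2  207.5]
-0.06 [ -38.5 -237.7  200.4]
0.165 [ -5.8 -30.1 120.1]
0.22 [  2.2  20.7 100.4]
0.24 [ 5.1 39.1 93.3]
fulcrum [([0.409, 0.063, -0.002], 0.19)]
edge []
foot []
hook [([0.589, -0.16, 0.002], 0.58)]
```

View pics/w8.png

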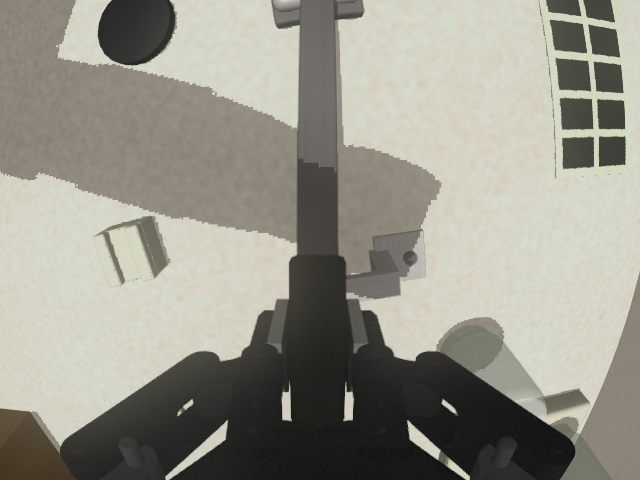

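View pics/s8.png

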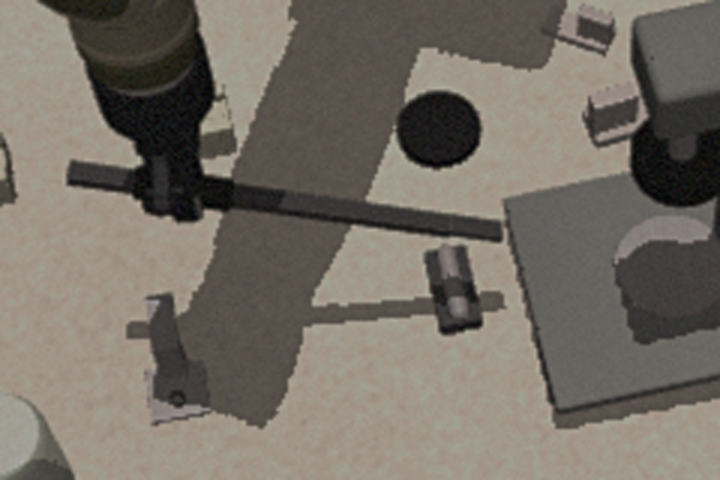

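Request:
{"op": "send_rows", "data": {
  "targets": [
    [0,0,-0.03,0,255],
    [0,0,-0.03,0,255],
    [0,0,-0.01,0,255],
    [0,0,0,0,255],
    [0,0,0,0,255]
  ]
}}

```text
clock: 10.9
tcp_pos: [0.5567, -0.1196, 0.0941]
orientation: [0.0, 1.0, -0.022, 0.001]
wrist_force: [0.3, -0.5, -1.6]
finger_gap: 0.0218
```

```bash
python3 - <<'E'
from h import *
from workcell import eyes
r,W=barinfo("w9"); pickle.dump(r,open("w9.pkl","wb"))
t=eyes.read_camera("scene"); cv2.imwrite("pics/s9.png",cv2.resize(t["img"][220:320,260:400,::-1],None,fx=5,fy=5,interpolation=cv2.INTER_CUBIC))
t2=eyes.read_camera("top"); pickle.dump((t,t2),open("st9.pkl","wb"))
for k in ("fulcrum","edge","foot","hook"):
  for c in ("scene","top"):
    print(k,c,[(np.round(o["xyz"],3).tolist(),round(o["conf"],2)) for o in eyes.tip_of(k,c)])
E
```

```text
t 10.9 tcp [ 0.5567 -0.1196  0.0941] yaw -2.47 F [ 0.3 -0.5 -1.6] T [-0.04  0.   -0.02] gap 0.0218 z [ 0.001 -0.    -1.   ]
pitch -20.88 yaw 87.46 1095 origin [ 0.5557 -0.1196  0.1098] F: [ -29.2 -181.3  109.8]
-0.08 [ -40.9 -255.1  138.3]
-0.06 [ -38.  -236.6  131.2]
0.165 [ -5.1 -29.   51. ]
0.22 [ 2.9 21.8 31.4]
0.24 [ 5.8 40.2 24.3]
fulcrum scene [([0.567, 0.063, 0.001], 0.92)]
fulcrum top [([0.564, 0.069, -0.001], 0.91)]
edge scene [([0.555, 0.119, 0.023], 0.56)]
edge top [([0.557, 0.122, 0.021], 0.58)]
foot scene [([0.642, 0.13, -0.003], 0.82), ([0.587, -0.159, 0.044], 0.43)]
foot top [([0.639, 0.128, -0.001], 0.68), ([0.41, 0.065, 0.002], 0.25)]
hook scene [([0.59, -0.163, -0.0], 0.89)]
hook top []
```

View pics/s9.png

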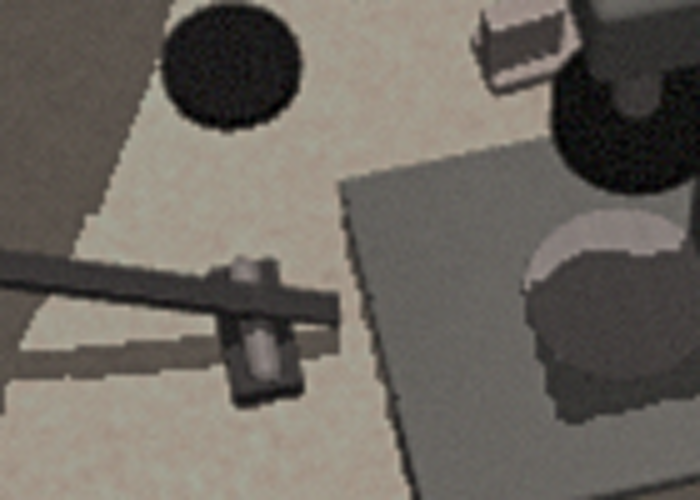

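View pics/w9.png

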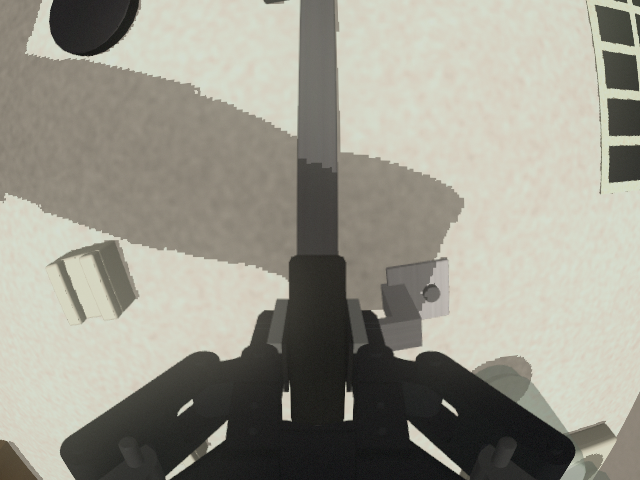

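The tip is just in front of the plate edge. I'll lower 5.5 mm first, then slide in along the bar's own slope.

Request:
{"op": "send_rows", "data": {
  "targets": [
    [0,0,-0.0055,0,255],
    [0,0,0,0,255],
    [0.0002,0.006,-0.0023,0,255],
    [0.0003,0.006,-0.0023,0,255],
    [0.0002,0.006,-0.0023,0,255],
    [0.0003,0.006,-0.0023,0,255],
    [0.0003,0.006,-0.0023,0,255],
    [0.0002,0.004,-0.0015,0,255],
    [0,0,0,0,255]
  ]
}}

```text
clock: 12.35
tcp_pos: [0.5574, -0.0844, 0.0744]
orientation: [-0.0, 1.0, -0.021, -0.0]
wrist_force: [0.4, -1.2, -1.5]
finger_gap: 0.0211
```

```bash
python3 - <<'E'
from h import *
from workcell import eyes
r,W=barinfo("w10")
t=eyes.read_camera("scene"); cv2.imwrite("pics/s10.png",cv2.resize(t["img"][220:320,260:400,::-1],None,fx=5,fy=5,interpolation=cv2.INTER_CUBIC))
E
```

```text
t 12.35 tcp [ 0.5574 -0.0844  0.0744] yaw -2.4 F [ 0.4 -1.2 -1.5] T [-0.09  0.04  0.02] gap 0.0211 z [-0.  0. -1.]
pitch -20.85 yaw 87.57 1095 origin [ 0.5564 -0.0847  0.0902] F: [ -24.6 -146.7   90.2]
-0.08 [ -36.1 -220.5  118.7]
-0.06 [ -33.3 -202.1  111.5]
0.165 [-0.8  5.7 31.5]
0.22 [ 7.1 56.5 11.9]
0.24 [10.  74.9  4.8]
```

View pics/s10.png

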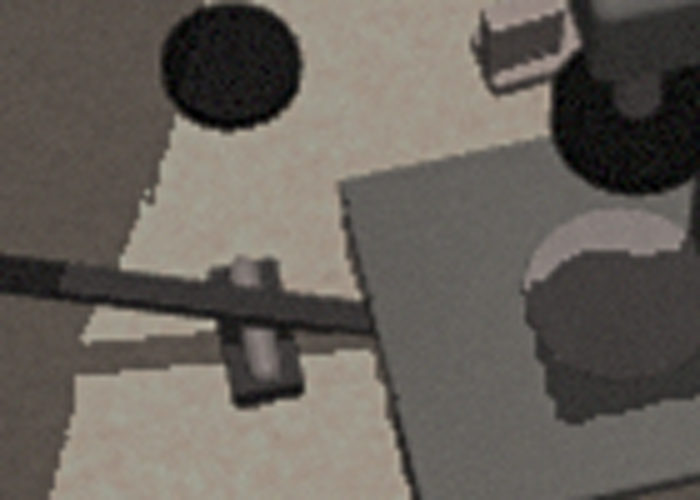

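Request:
{"op": "send_rows", "data": {
  "targets": [
    [0,-0.0016,-0.004,0,255],
    [0,-0.0016,-0.004,0,255],
    [0,-0.0016,-0.004,0,255],
    [0,-0.0015,-0.0036,0,255],
    [0,-0.001,-0.0034,0,255],
    [0,-0.001,-0.0034,0,255],
    [0,-0.001,-0.0034,0,255],
    [0,-0.001,-0.0034,0,255],
    [0,0,0,0,255]
  ],
  "newtons": 50
}}

```text
clock: 13.35
tcp_pos: [0.5584, -0.0954, 0.0462]
orientation: [-0.0, 1.0, -0.021, 0.001]
wrist_force: [-0.8, 2.4, 7.6]
finger_gap: 0.0208
```

```bash
python3 - <<'E'
from h import *
from workcell import eyes
r,W=barinfo("w11")
t=eyes.read_camera("scene"); cv2.imwrite("pics/s11.png",cv2.resize(t["img"][220:320,260:400,::-1],None,fx=5,fy=5,interpolation=cv2.INTER_CUBIC))
E
```

```text
t 13.35 tcp [ 0.5584 -0.0954  0.0462] yaw -2.45 F [-0.8  2.4  7.6] T [1.04 0.23 0.18] gap 0.0208 z [ 0.002  0.001 -1.   ]
pitch -10.93 yaw 87.48 1097 origin [ 0.5574 -0.0953  0.0624] F: [ -24.9 -157.3   62.4]
-0.08 [ -37.1 -234.9   77.5]
-0.06 [ -34.  -215.5   73.7]
0.165 [ 0.4  2.7 31.1]
0.22 [ 8.8 56.  20.7]
0.24 [11.9 75.4 16.9]
```

View pics/s11.png

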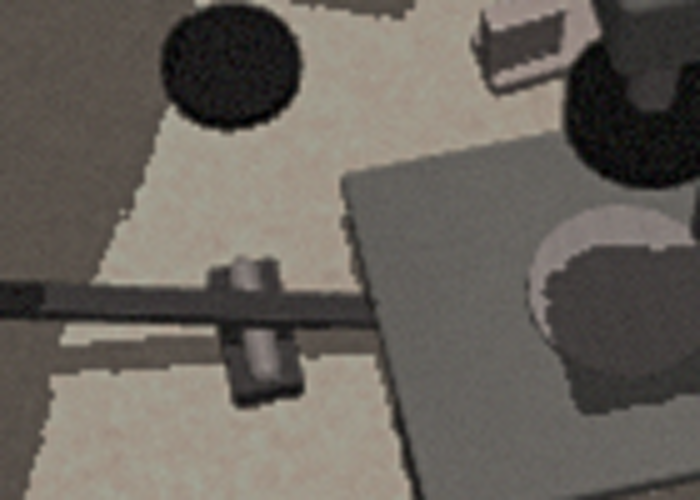

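Request:
{"op": "send_rows", "data": {
  "targets": [
    [0,-0.0009,-0.0036,0,255],
    [0,-0.0009,-0.0036,0,255],
    [0,-0.0009,-0.0036,0,255],
    [0,-0.0008,-0.0036,0,255],
    [0,-0.0006,-0.0036,0,255],
    [0,-0.0004,-0.0036,0,255],
    [0,-0.0003,-0.0036,0,255],
    [0,0,0,0,255]
  ]
}}

```text
clock: 14.25
tcp_pos: [0.5586, -0.1003, 0.0211]
orientation: [-0.0, 1.0, -0.021, 0.001]
wrist_force: [-0.9, 2.5, 9.5]
finger_gap: 0.0208
```

```bash
python3 - <<'E'
from h import *
from workcell import eyes
r,W=barinfo("w12")
t=eyes.read_camera("scene"); cv2.imwrite("pics/s12.png",cv2.resize(t["img"][200:340,150:360,::-1],None,fx=3.5,fy=3.5,interpolation=cv2.INTER_CUBIC))
E
```

```text
t 14.25 tcp [ 0.5586 -0.1003  0.0211] yaw -2.44 F [-0.9  2.5  9.5] T [0.85 0.15 0.21] gap 0.0208 z [ 0.002  0.    -1.   ]
pitch -2.27 yaw 87.49 1097 origin [ 0.5576 -0.1003  0.0378] F: [ -25.2 -162.3   37.8]
-0.08 [ -37.7 -241.2   41. ]
-0.06 [ -34.5 -221.5   40.2]
0.165 [ 0.5  0.6 31.2]
0.22 [ 9.1 54.9 29.1]
0.24 [12.2 74.6 28.3]
```

View pics/s12.png

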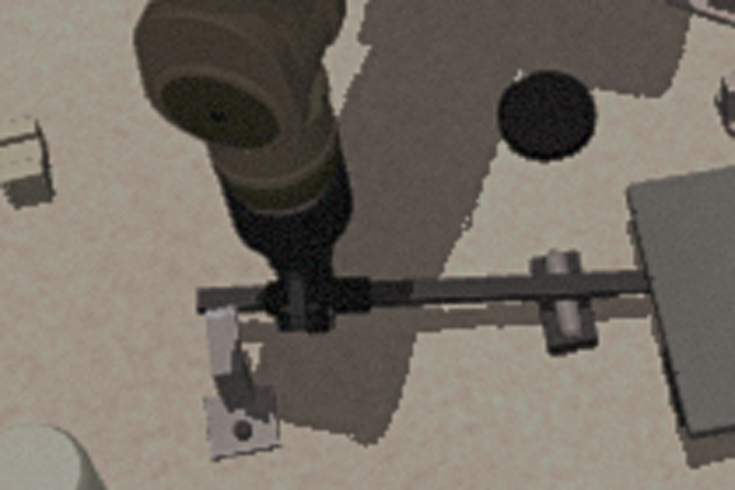

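View pics/w12.png

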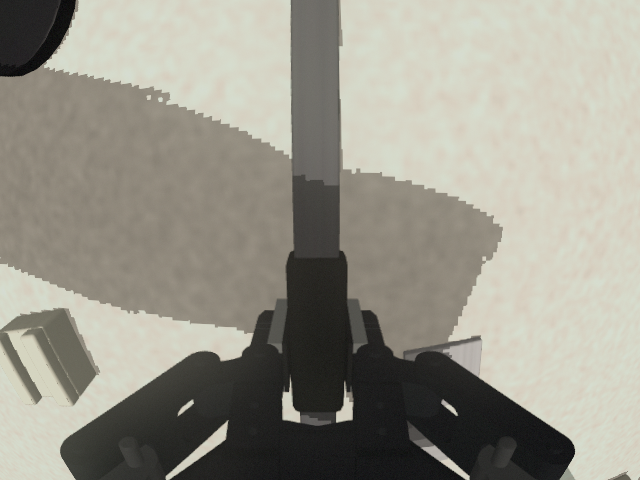

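Request:
{"op": "send_rows", "data": {
  "targets": [
    [0,-0.0002,-0.002,0,255],
    [0,-0.0002,-0.002,0,255],
    [0,-0.0002,-0.002,0,255],
    [0,0,0,0,255],
    [0,0,0,0,255]
  ]
}}

```text
clock: 14.85
tcp_pos: [0.559, -0.1009, 0.0159]
orientation: [-0.0, 1.0, -0.021, 0.002]
wrist_force: [-2.1, 3.2, 11.2]
finger_gap: 0.0209
```

```bash
python3 - <<'E'
from h import *
r,W=barinfo("w13")
E
```

```text
t 14.85 tcp [ 0.559  -0.1009  0.0159] yaw -2.41 F [-2.1  3.2 11.2] T [0.95 0.3  0.35] gap 0.0209 z [ 0.003  0.    -1.   ]
pitch -0.43 yaw 87.51 1096 origin [ 0.5579 -0.1008  0.0326] F: [ -24.9 -162.8   32.6]
-0.08 [ -37.4 -241.9   33.2]
-0.06 [ -34.3 -222.1   33. ]
0.165 [ 0.7  0.2 31.3]
0.22 [ 9.2 54.5 30.9]
0.24 [12.4 74.2 30.8]
```

Request:
{"op": "send_rows", "data": {
  "targets": [
    [0.0031,-0.0001,0,1.12,255],
    [0.0031,-0.0001,0,1.12,255],
    [0.0031,0,0,1.12,255],
    [0.0031,0.0001,0,1.12,255],
    [0.0031,0.0002,0,1.12,255],
    [0.0031,0.0003,0,1.12,255],
    [0.0031,0.0003,0,1.12,255],
    [0.0031,0.0003,0,1.12,255],
    [0,0,0,0,255]
  ]
}}

```text
clock: 15.8
tcp_pos: [0.5852, -0.1004, 0.0161]
orientation: [0.0, 0.998, 0.056, 0.003]
wrist_force: [1.9, 2.9, 9.2]
finger_gap: 0.0212
```

```bash
python3 - <<'E'
from h import *
from workcell import eyes
r,W=barinfo("w14")
t=eyes.read_camera("scene"); cv2.imwrite("pics/s14.png",cv2.resize(t["img"][200:340,150:360,::-1],None,fx=3.5,fy=3.5,interpolation=cv2.INTER_CUBIC))
E
```

```text
t 15.8 tcp [ 0.5852 -0.1004  0.0161] yaw 6.43 F [1.9 2.9 9.2] T [ 0.78 -0.21 -0.72] gap 0.0212 z [ 0.006 -0.    -1.   ]
pitch -0.53 yaw 96.36 1093 origin [ 0.5844 -0.1005  0.0328] F: [   1.4 -165.5   32.8]
-0.08 [   1.3 -245.5   33.6]
-0.06 [   1.3 -225.5   33.4]
0.165 [ 1.7 -0.5 31.3]
0.22 [ 1.8 54.5 30.8]
0.24 [ 1.8 74.5 30.6]
```

View pics/s14.png

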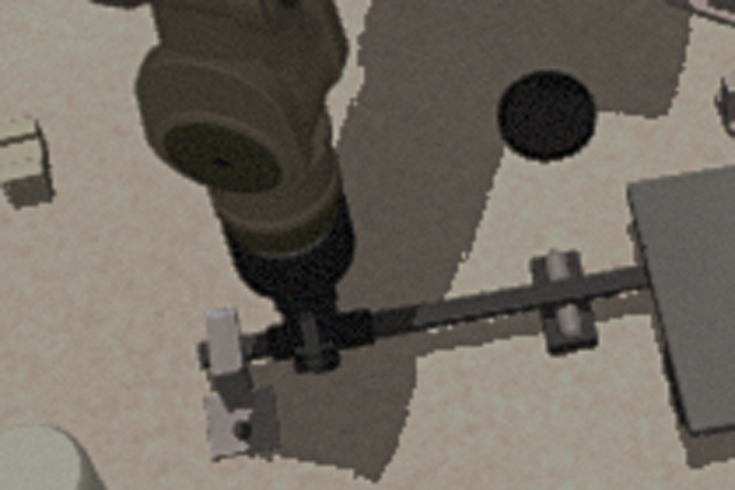

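View pics/w14.png

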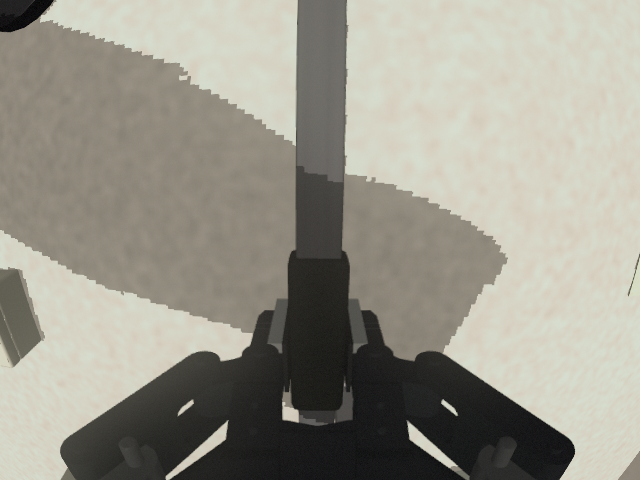

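Bar is inside the hook (F x≈1.4). Letting it up slowly onto the arm.

Request:
{"op": "send_rows", "data": {
  "targets": [
    [0,0,0.0012,0,255],
    [0,0,0.0012,0,255],
    [0,0,0.0012,0,255],
    [0,0,0.0012,0,255],
    [0,0,0.0012,0,255],
    [0,0,0,0,255]
  ]
}}

```text
clock: 16.5
tcp_pos: [0.584, -0.1006, 0.0209]
orientation: [0.001, 0.998, 0.056, 0.001]
wrist_force: [5.6, 0.6, 2.4]
finger_gap: 0.021
```

```bash
python3 - <<'E'
from h import *
r,W=barinfo("w15")
E
```

```text
t 16.5 tcp [ 0.584  -0.1006  0.0209] yaw 6.46 F [5.6 0.6 2.4] T [-0.22 -1.11 -0.72] gap 0.021 z [ 0.003 -0.001 -1.   ]
pitch -2.26 yaw 96.38 1096 origin [ 0.5832 -0.1007  0.0377] F: [   0.2 -165.6   37.7]
-0.08 [ 1.000e-01 -2.455e+02  4.090e+01]
-0.06 [ 1.000e-01 -2.255e+02  4.010e+01]
0.165 [ 0.4 -0.7 31.2]
0.22 [ 0.5 54.3 29.1]
0.24 [ 0.5 74.2 28.3]
```

Request:
{"op": "send_rows", "data": {
  "targets": [
    [0,0,0.0008,0,255],
    [0,0,0,0,255],
    [0,0,0,0,180],
    [0,0,0,0,150],
    [0,0,0,0,120],
    [0,0,0,0,100],
    [0,0,0,0,100]
  ]
}}

```text
clock: 17.25
tcp_pos: [0.5818, -0.0997, 0.0207]
orientation: [-0.0, 0.998, 0.057, -0.001]
wrist_force: [-0.5, 0.8, 0.0]
finger_gap: 0.0515
```

```bash
python3 - <<'E'
from h import *
from workcell import eyes
r,W=barinfo("w16")
t=eyes.read_camera("scene"); cv2.imwrite("pics/s16.png",cv2.resize(t["img"][200:340,150:360,::-1],None,fx=3.5,fy=3.5,interpolation=cv2.INTER_CUBIC))
E
```

```text
t 17.25 tcp [ 0.5818 -0.0997  0.0207] yaw 6.51 F [-0.5  0.8  0. ] T [-0.02  0.04  0.01] gap 0.0515 z [-0.001  0.    -1.   ]
pitch -2.35 yaw 96.45 1096 origin [ 0.5811 -0.0999  0.038 ] F: [  -1.8 -164.5   38. ]
-0.08 [  -1.8 -244.4   41.3]
-0.06 [  -1.8 -224.5   40.5]
0.165 [-1.8  0.4 31.2]
0.22 [-1.8 55.3 29. ]
0.24 [-1.8 75.3 28.2]
```

View pics/s16.png

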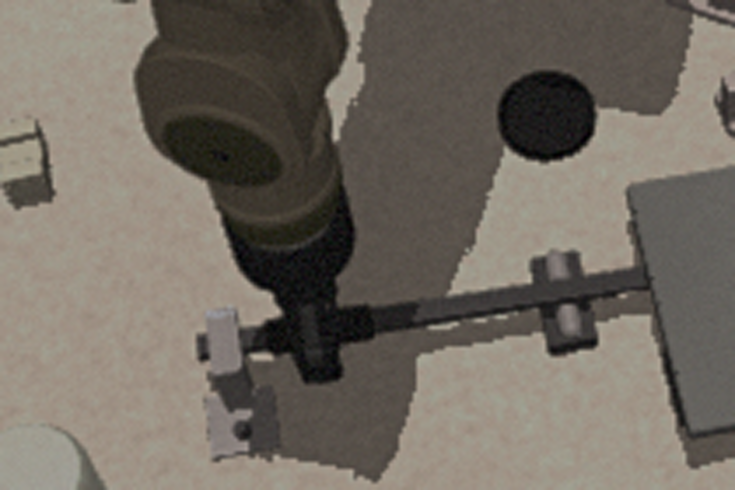

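View pics/w16.png

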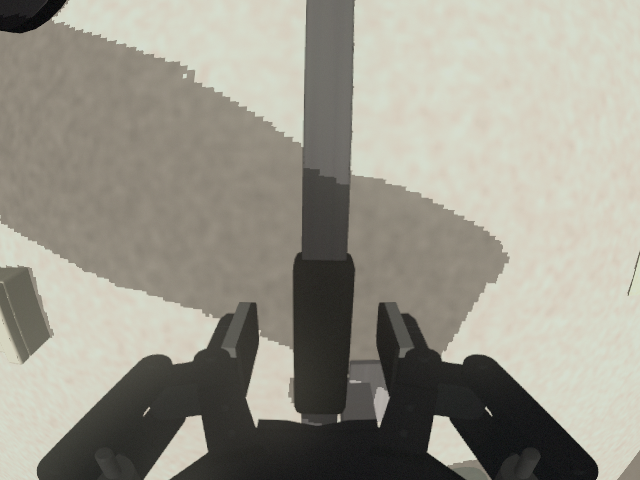

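Request:
{"op": "send_rows", "data": {
  "targets": [
    [0,0,0.02,0,100],
    [0,0,0.04,0,100],
    [0,0,0.05,0,100],
    [0,0,0.05,0,60],
    [0,0,0.04,0,60],
    [0,0,0,0,60]
  ]
}}

```text
clock: 17.95
tcp_pos: [0.5856, -0.1007, 0.2282]
orientation: [0.002, 0.998, 0.057, 0.006]
wrist_force: [0.8, 0.4, 0.2]
finger_gap: 0.0653
```

```bash
python3 - <<'E'
from h import *
d=pickle.load(open("d0.pkl","rb"))
W=np.concatenate([cloud(d[n]).reshape(-1,3) for n in d]); W=W[~np.isnan(W).any(1)]
m=(W[:,2]>.06)&(W[:,0]>.33)&(W[:,0]<.85)&(W[:,1]>.12)&(W[:,1]<.5)
P=W[m]
for lo,hi in((.06,.15),(.15,.25),(.25,.32),(.32,.36),(.36,.5)):
    q=P[(P[:,2]>lo)&(P[:,2]<=hi)]; print(lo,hi,len(q),np.round(np.percentile(q,[1,99],axis=0),3).tolist() if len(q) else "")
t=d["top"]; W=cloud(t); r=t["img"].astype(int)
# shim in top image: whites in region
sub=W[268:300,225:275]; 
m=(W[...,2]>.03)&(W[...,2]<.055)&(W[...,0]>.36)&(W[...,0]<.46)&(W[...,1]>.13)&(W[...,1]<.28); print("block",m.sum(),W[m].mean(0) if m.sum() else 0)
m2=(W[...,2]>.006)&(W[...,2]<.055)&(W[...,0]>.36)&(W[...,0]<.46)&(W[...,1]>.13)&(W[...,1]<.29)
pts=W[m2][:,:2].astype(np.float32); rc=cv2.minAreaRect(pts*1000); print(m2.sum(),rc)
E
```

```text
0.06 0.15 797 [[0.542, 0.265, 0.061], [0.607, 0.322, 0.149]]
0.15 0.25 1926 [[0.543, 0.19, 0.153], [0.617, 0.316, 0.247]]
0.25 0.32 1488 [[0.538, 0.187, 0.253], [0.662, 0.306, 0.32]]
0.32 0.36 6003 [[0.541, 0.189, 0.322], [0.661, 0.315, 0.351]]
0.36 0.5 780 [[0.64, 0.284, 0.361], [0.669, 0.312, 0.42]]
block 161 [0.41673417 0.20870938 0.04401909]
636 ((410.332275390625, 218.06979370117188), (129.0268096923828, 57.36320877075195), 84.8223876953125)
```

Press is up, with the hand off. Next the shim: I'll turn the gripper half a turn on the way, so its camera faces away from the press during insertion.

Request:
{"op": "send_rows", "data": {
  "targets": [
    [-0.01,0.018,0,8.5,60],
    [-0.01,0.018,0,8.5,60],
    [-0.01,0.018,0,8.5,60],
    [-0.01,0.018,0,8.5,60],
    [-0.01,0.018,0,8.5,60],
    [-0.01,0.018,0,8.5,60],
    [-0.01,0.018,0,8.5,60],
    [-0.01,0.018,0,8.5,60],
    [-0.01,0.018,0,8.5,60],
    [-0.01,0.018,0,8.5,60],
    [-0.01,0.018,0,8.5,60],
    [-0.01,0.018,0,8.5,60]
  ]
}}

```text
clock: 19.15
tcp_pos: [0.4615, 0.1168, 0.2203]
orientation: [-0.0, 0.582, 0.813, -0.0]
wrist_force: [0.9, 0.6, 0.1]
finger_gap: 0.0653
```

Request:
{"op": "send_rows", "data": {
  "targets": [
    [-0.0048,0.0093,-0.005,8.15,60],
    [-0.0048,0.0093,-0.005,8.15,60],
    [-0.0048,0.0093,-0.005,8.15,60],
    [-0.0048,0.0093,-0.005,8.15,60],
    [-0.0048,0.0093,-0.005,8.15,60],
    [-0.0048,0.0093,-0.005,8.15,60],
    [-0.0048,0.0093,-0.005,8.15,60],
    [-0.0048,0.0093,-0.005,8.15,60],
    [-0.0048,0.0093,-0.005,8.15,60],
    [-0.0048,0.0093,-0.005,8.15,60],
    [0,0,0,0,60]
  ]
}}

```text
clock: 20.25
tcp_pos: [0.4129, 0.2095, 0.1698]
orientation: [-0.001, -0.088, 0.996, -0.0]
wrist_force: [0.0, -1.1, -1.0]
finger_gap: 0.0653
```

```bash
python3 - <<'E'
from h import *
from workcell import eyes
r=wrist("w17"); W=wcloud(r); pickle.dump(r,open("w17.pkl","wb"))
z=W[...,2]; reg=(abs(W[...,0]-.415)<.06)&(abs(W[...,1]-.215)<.07)
b=reg&(z>.036)&(z<.055); P=W[b]; print("block",b.sum(),P.mean(0), cv2.minAreaRect((P[:,:2]*1e3).astype(np.float32)))
p=reg&(z>.006)&(z<.055); P=W[p]; print("all",p.sum(),cv2.minAreaRect((P[:,:2]*1e3).astype(np.float32)))
p=reg&(z>.006)&(z<.014); P=W[p]; print("plate",p.sum(),P.mean(0))
t=eyes.read_camera("scene"); cv2.imwrite("pics/s17.png",cv2.resize(t["img"][180:340,200:440,::-1],None,fx=3,fy=3,interpolation=cv2.INTER_CUBIC))
E
```

```text
t 20.25 tcp [0.4129 0.2095 0.1698] yaw -169.88 F [ 0.  -1.1 -1. ] T [0.01 0.01 0.04] gap 0.0653 z [-0.002 -0.001 -1.   ]
block 1111 [0.41575177 0.21158929 0.04439052] ((415.45526123046875, 212.877685546875), (15.852355003356934, 40.87809371948242), 13.22531795501709)
all 3794 ((410.22119140625, 233.37240600585938), (36.75933074951172, 83.18391418457031), 13.175729751586914)
plate 2572 [0.40873408 0.23754367 0.00965563]
```

View pics/w17.png

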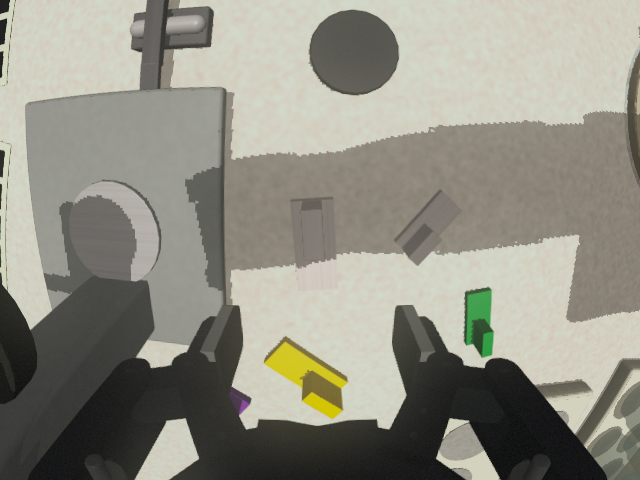

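View pics/s17.png

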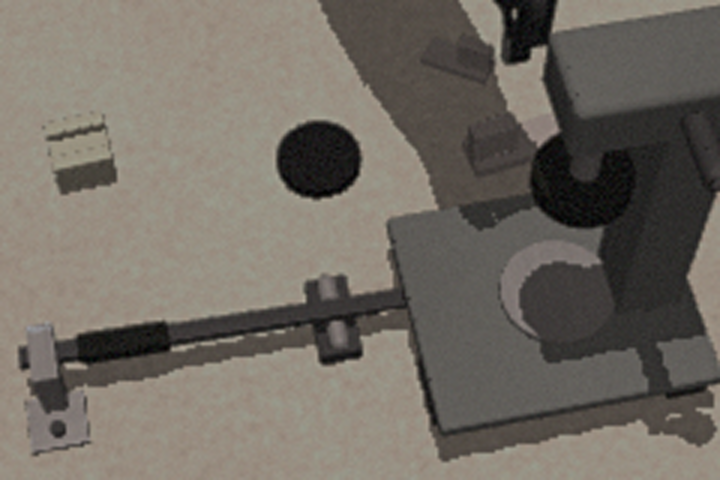

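Measured shim outline 83×37 mm and block 41×16 mm, which match the wanted shim. Its long axis is at 103.2°. Grasping it.

Request:
{"op": "send_rows", "data": {
  "targets": [
    [0.0035,-0.0005,-0.03,3.1,60],
    [0,0,-0.04,0,60],
    [0,0,-0.04,0,100],
    [0,0,-0.03,0,120],
    [0,0,-0.011,0,120],
    [0,0,0,0,120],
    [0,0,0,0,200],
    [0,0,0,0,255],
    [0,0,0,0,255],
    [0,0,0,0,255]
  ],
  "newtons": 40
}}

```text
clock: 21.35
tcp_pos: [0.4195, 0.2091, 0.0218]
orientation: [0.002, -0.114, 0.993, 0.0]
wrist_force: [0.0, -1.1, 6.1]
finger_gap: 0.0152
```

Request:
{"op": "send_rows", "data": {
  "targets": [
    [0,0,0.02,0,255],
    [0,0,0.03,0,255],
    [0,0,0.03,0,255],
    [0,0,0,0,255]
  ]
}}

```text
clock: 21.75
tcp_pos: [0.4211, 0.2097, 0.1045]
orientation: [0.004, -0.114, 0.993, 0.001]
wrist_force: [1.0, -0.2, -1.3]
finger_gap: 0.0153
```

```bash
python3 - <<'E'
from h import *
r=wrist("w18"); pickle.dump(r,open("w18.pkl","wb"))
E
```

```text
t 21.75 tcp [0.4211 0.2097 0.1045] yaw -166.89 F [ 1.  -0.2 -1.3] T [-0.03 -0.07  0.  ] gap 0.0153 z [ 0.008  0.002 -1.   ]
```

View pics/w18.png

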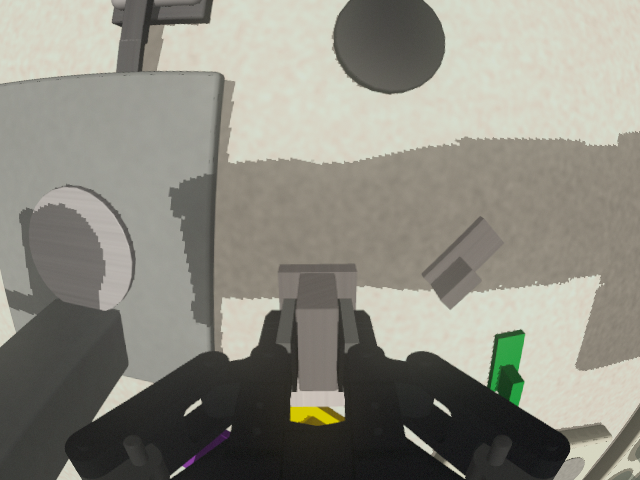

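```bash
cat >> h.py <<'E'
def shimfit(r,tcp,zlo,zhi):
    W=wcloud(r); z=W[...,2]
    reg=(np.hypot(W[...,0]-tcp[0],W[...,1]-tcp[1])<.05)
    u=np.zeros_like(reg); u[255:405,285:350]=True
    P=W[reg&u&(z>zlo)&(z<zhi)]
    return P
E
python3 - <<'E'
from h import *
r=pickle.load(open("w18.pkl","rb")); W=wcloud(r)
for v in range(262,400,8): print(v,[tuple(np.round(W[v,u]*1e3,1)) for u in (285,318,350)])
E
```

```text
262 [(np.float64(440.5), np.float64(231.9), np.float64(-1.6)), (np.float64(417.5), np.float64(225.7), np.float64(0.4)), (np.float64(395.3), np.float64(220.6), np.float64(0.2))]
270 [(np.float64(438.8), np.float64(199.0), np.float64(89.2)), (np.float64(424.0), np.float64(195.2), np.float64(89.9)), (np.float64(409.9), np.float64(191.6), np.float64(90.5))]
278 [(np.float64(438.0), np.float64(200.9), np.float64(93.6)), (np.float64(424.1), np.float64(194.6), np.float64(100.3)), (np.float64(409.3), np.float64(194.5), np.float64(92.7))]
286 [(np.float64(437.2), np.float64(205.3), np.float64(92.7)), (np.float64(424.0), np.float64(194.9), np.float64(107.6)), (np.float64(407.9), np.float64(199.1), np.float64(91.2))]
294 [(np.float64(436.4), np.float64(209.7), np.float64(92.0)), (np.float64(423.9), np.float64(195.0), np.float64(114.9)), (np.float64(407.1), np.float64(202.5), np.float64(92.5))]
302 [(np.float64(435.9), np.float64(204.0), np.float64(110.3)), (np.float64(423.9), np.float64(195.1), np.float64(121.5)), (np.float64(409.9), np.float64(197.3), np.float64(111.3))]
310 [(np.float64(435.3
[... 1460 characters left out ...]
p.float64(202.3), np.float64(158.8)), (np.float64(416.8), np.float64(225.2), np.float64(126.4)), (np.float64(413.3), np.float64(197.6), np.float64(159.0))]
382 [(np.float64(432.1), np.float64(197.6), np.float64(168.0)), (np.float64(416.0), np.float64(228.5), np.float64(127.5)), (np.float64(415.0), np.float64(193.5), np.float64(168.0))]
390 [(np.float64(431.8), np.float64(198.5), np.float64(170.3)), (np.float64(414.9), np.float64(233.3), np.float64(126.9)), (np.float64(415.4), np.float64(193.1), np.float64(171.9))]
398 [(np.float64(431.3), np.float64(201.3), np.float64(170.5)), (np.float64(407.0), np.float64(268.4), np.float64(92.6)), (np.float64(415.3), np.float64(193.9), np.float64(174.3))]
```

Request:
{"op": "send_rows", "data": {
  "targets": [
    [0.002,-0.04,0,-3.3,255],
    [0.004,-0.045,0,-3.36,255],
    [0.01,-0.045,0,0,255],
    [0.02,-0.03,0,0,255],
    [0.04,0,0,0,255],
    [0.045,0.002,0,0,255],
    [0.045,0,0,0,255],
    [0.04,0,0,0,255],
    [0.024,0,0,0,255],
    [0,0,-0.03,0,255],
    [0,0,0,0,255],
    [0,0,0,0,255]
  ]
}}

```text
clock: 23.0
tcp_pos: [0.6457, 0.0508, 0.0682]
orientation: [-0.003, -0.056, 0.998, 0.0]
wrist_force: [-0.4, -0.4, 0.2]
finger_gap: 0.0154
```

```bash
python3 - <<'E'
from h import *
from workcell import eyes
s,_=state(); print("F",tof(s["tcp_pos"])*1e3)
t=eyes.read_camera("scene"); cv2.imwrite("pics/s19.png",cv2.resize(t["img"][200:340,260:440,::-1],None,fx=4,fy=4,interpolation=cv2.INTER_CUBIC))
E
```

```text
t 23.0 tcp [0.6457 0.0508 0.0682] yaw -173.55 F [-0.4 -0.4  0.2] T [ 0.    0.02 -0.02] gap 0.0154 z [-0.005  0.    -1.   ]
F [ 79.33368668 -22.01902394  68.19322548]
```

View pics/s19.png

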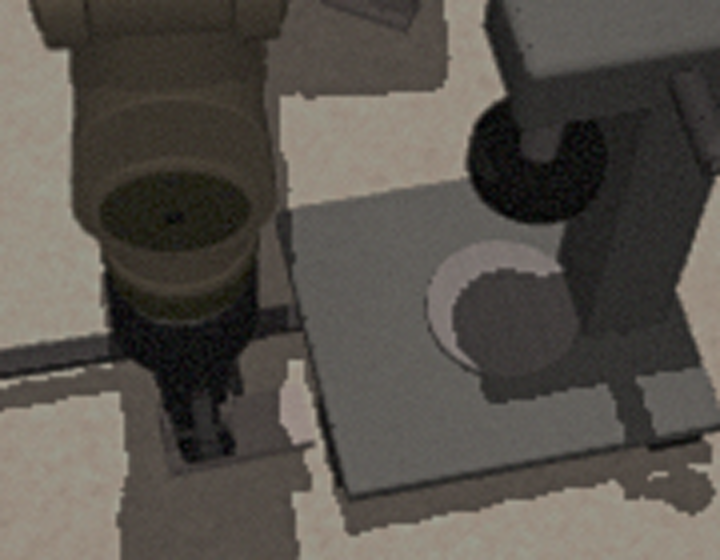

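Request:
{"op": "send_rows", "data": {
  "targets": [
    [0.005,0.0006,0,0,255],
    [0,0,-0.015,0,255],
    [0,0,-0.015,0,255],
    [0,0,-0.01,0,255],
    [0,0,-0.003,0,255],
    [0,0,0,0,255],
    [0,0,0,0,255]
  ]
}}

```text
clock: 23.75
tcp_pos: [0.6535, 0.0513, 0.0279]
orientation: [0.001, -0.056, 0.998, -0.0]
wrist_force: [0.6, -0.0, -1.1]
finger_gap: 0.0152
```

```bash
python3 - <<'E'
from h import *
from workcell import eyes
r=wrist("w20"); W=wcloud(r); s,_=state(); print("F",tof(s["tcp_pos"])*1e3)
for v in range(262,400,12): print(v,[tuple(np.round(tof(W[v,u])*1e3,1)) for u in (285,318)])
t=eyes.read_camera("scene"); cv2.imwrite("pics/s20.png",cv2.resize(t["img"][200:340,260:440,::-1],None,fx=4,fy=4,interpolation=cv2.INTER_CUBIC))
E
```

```text
t 23.75 tcp [0.6535 0.0513 0.0279] yaw -173.55 F [ 0.6 -0.  -1.1] T [-0.02 -0.01 -0.01] gap 0.0152 z [ 0.001 -0.    -1.   ]
t 23.8 tcp [0.6536 0.0512 0.028 ] yaw -173.55 F [-0.1  1.  -0.5] T [-0.06 -0.04 -0.06] gap 0.0156 z [ 0.001 -0.    -1.   ]
F [ 87.24411607 -22.49960892  28.02655064]
262 [(np.float64(102.7), np.float64(-35.8), np.float64(-0.5)), (np.float64(86.4), np.float64(-35.6), np.float64(-1.1))]
274 [(np.float64(101.4), np.float64(-36.5), np.float64(16.1)), (np.float64(86.4), np.float64(-37.8), np.float64(19.0))]
286 [(np.float64(101.7), np.float64(-29.8), np.float64(14.6)), (np.float64(86.5), np.float64(-37.6), np.float64(31.2))]
298 [(np.float64(100.2), np.float64(-32.2), np.float64(31.6)), (np.float64(86.5), np.float64(-37.5), np.float64(42.0))]
310 [(np.float64(99.4), np.float64(-32.0), np.float64(41.7)), (np.float64(86.5), np.float64(-36.7), np.float64(50.1))]
322 [(np.float64(98.7), np.float64(-31.9), np.float64(50.7)), (np.float64(86.5), np.float64(-32.2), np.float64(51.2))]
334 [(np.float64(98.1), np.float64(-31.5), np.float64(58.5)), (np.float64(86.5), np.float64(-27.2), np.float64(51.6))]
346 [(np.float64(97.7), np.float64(-30.6), np.float64(64.7)), (np.float64(86.5), np.float64(-21.0), np.float64(50.6))]
358 [(np.float64(96.9), np.float64(-32.1), np.float64(73.9)), (np.float64(86.5), np.float64(-15.4), np.float64(50.9))]
370 [(np.float64(96.3), np.float64(-33.3), np.float64(81.6)), (np.float64(86.5), np.float64(-8.6), np.float64(49.9))]
382 [(np.float64(95.4), np.float64(-36.9), np.float64(91.6)), (np.float64(86.5), np.float64(-3.0), np.float64(50.9))]
394 [(np.float64(95.4), np.float64(-34.1), np.float64(93.4)), (np.float64(86.4), np.float64(35.2), np.float64(15.6))]
```

View pics/w20.png

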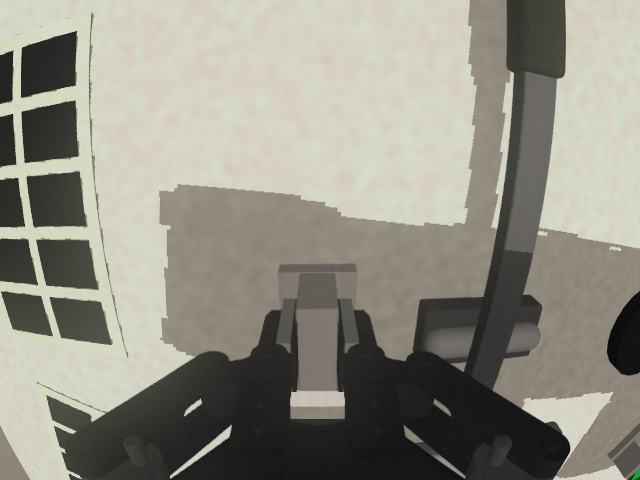

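View pics/s20.png

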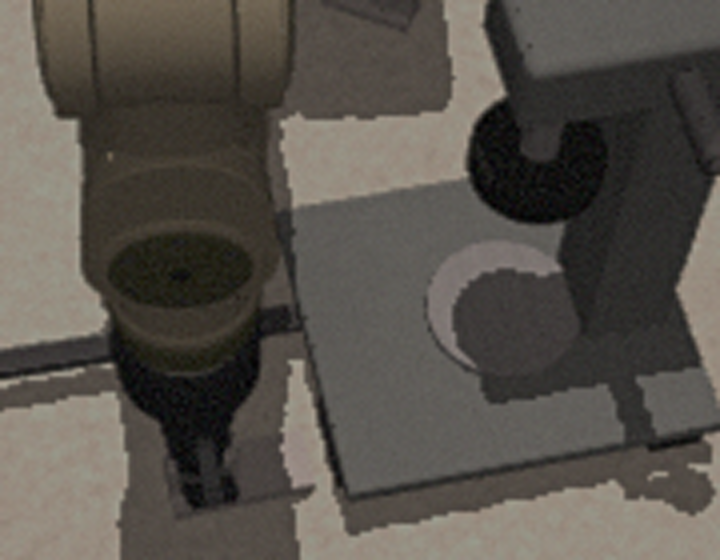

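Request:
{"op": "send_rows", "data": {
  "targets": [
    [0,0,-0.003,0,255],
    [0,0,-0.0022,0,255],
    [0,0,0,0,255],
    [0,0,0,0,255]
  ]
}}

```text
clock: 24.25
tcp_pos: [0.653, 0.0513, 0.0219]
orientation: [0.0, -0.056, 0.998, 0.0]
wrist_force: [-0.8, 0.6, 0.1]
finger_gap: 0.0149
```

```bash
cat >> h.py <<'E'
def shiminfo(tag):
    r=wrist(tag); W=wcloud(r); s,_=state(); print("TCP F",np.round(tof(s["tcp_pos"])*1e3,1))
    P=tof(W[300:400,312:325].reshape(-1,3)); P=P[~np.isnan(P).any(1)]; P=P[(P[:,2]>.035)&(P[:,2]<.07)]
    zt=np.median(P[:,2]); print("block top z",round(zt*1e3,1),"x",round(np.median(P[:,0])*1e3,1),"rear y",round(np.percentile(P[:,1],1)*1e3,1),"front y",round(np.percentile(P[:,1],99)*1e3,1))
    return r,W
E
python3 - <<'E'
from h import *
shiminfo("w21")
E
```

```text
t 24.25 tcp [0.653  0.0513 0.0219] yaw -173.55 F [-0.8  0.6  0.1] T [ 0.06 -0.03 -0.03] gap 0.0149 z [ 0.  0. -1.]
t 24.3 tcp [0.653  0.0513 0.0219] yaw -173.55 F [-0.  -0.1 -1.1] T [ 0.03 -0.06 -0.01] gap 0.0153 z [ 0.  0. -1.]
TCP F [ 86.7 -22.4  21.9]
block top z 44.6 x 86.0 rear y -37.9 front y 1.7
```

Request:
{"op": "send_rows", "data": {
  "targets": [
    [-0.0005,0.0048,0,0,255],
    [-0.0005,0.0048,0,0,255],
    [-0.0006,0.0048,0,0,255],
    [-0.0005,0.0048,0,0,255],
    [-0.0005,0.0048,0,0,255],
    [-0.0006,0.0048,0,0,255],
    [-0.0005,0.0048,0,0,255],
    [-0.0005,0.0048,0,0,255],
    [-0.0006,0.0048,0,0,255],
    [-0.0005,0.004,0,0,255],
    [0,0,0,0,255]
  ]
}}

```text
clock: 25.4
tcp_pos: [0.6475, 0.0993, 0.0219]
orientation: [-0.0, -0.057, 0.998, 0.0]
wrist_force: [0.1, -0.2, -0.2]
finger_gap: 0.0155
```

```bash
python3 - <<'E'
from h import *
from workcell import eyes
shiminfo("w22")
t=eyes.read_camera("scene"); cv2.imwrite("pics/s22.png",cv2.resize(t["img"][200:340,260:440,::-1],None,fx=4,fy=4,interpolation=cv2.INTER_CUBIC))
E
```

```text
t 25.4 tcp [0.6475 0.0993 0.0219] yaw -173.51 F [ 0.1 -0.2 -0.2] T [ 0.14  0.02 -0.02] gap 0.0155 z [-0.     0.001 -1.   ]
t 25.45 tcp [0.6475 0.0991 0.0219] yaw -173.52 F [0.7 0.8 1.1] T [ 0.16  0.07 -0.01] gap 0.0154 z [-0.     0.001 -1.   ]
TCP F [86.6 25.8 21.9]
block top z 44.5 x 85.9 rear y 10.5 front y 57.2
```

View pics/s22.png

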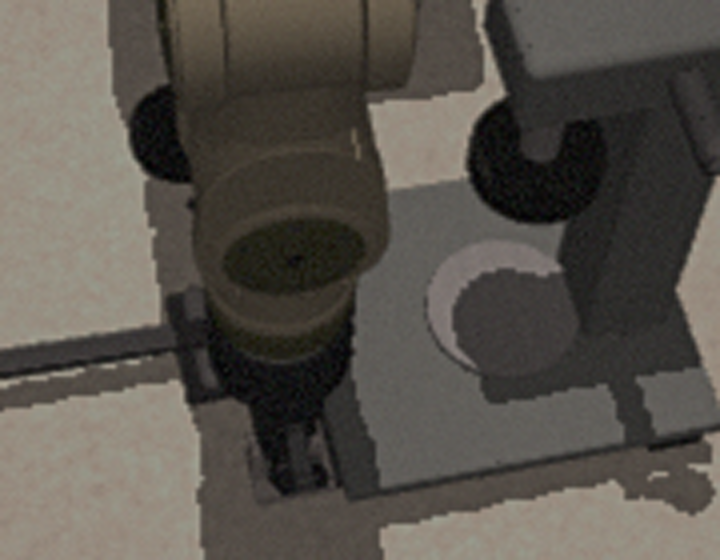

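Request:
{"op": "send_rows", "data": {
  "targets": [
    [-0.0001,0.001,0,0,255],
    [-0.0001,0.001,0,0,255],
    [-0.0001,0.001,0,0,255],
    [0,0,0,0,255]
  ],
  "newtons": 20
}}

```text
clock: 25.9
tcp_pos: [0.6474, 0.1014, 0.0219]
orientation: [0.0, -0.056, 0.998, -0.0]
wrist_force: [0.3, -1.4, 1.4]
finger_gap: 0.0153
```

Request:
{"op": "send_rows", "data": {
  "targets": [
    [-0.0001,0.0007,0,0,255],
    [0,0,0,0,255]
  ]
}}

```text
clock: 26.1
tcp_pos: [0.6473, 0.1022, 0.0219]
orientation: [-0.0, -0.056, 0.998, -0.0]
wrist_force: [0.9, -0.3, 0.0]
finger_gap: 0.0151
```

Request:
{"op": "send_rows", "data": {
  "targets": [
    [-0.0001,0.0007,0,0,255],
    [0,0,0,0,255]
  ]
}}

```text
clock: 26.3
tcp_pos: [0.6471, 0.1029, 0.0219]
orientation: [-0.0, -0.056, 0.998, 0.0]
wrist_force: [-0.3, -1.2, 0.2]
finger_gap: 0.0153
```

Request:
{"op": "send_rows", "data": {
  "targets": [
    [-0.0001,0.0006,0,0,255],
    [0,0,0,0,255]
  ]
}}

```text
clock: 26.5
tcp_pos: [0.647, 0.1035, 0.0219]
orientation: [-0.0, -0.056, 0.998, 0.0]
wrist_force: [-0.2, -1.3, -0.0]
finger_gap: 0.015
```

```bash
python3 - <<'E'
from h import *
shiminfo("w23")
E
```

```text
t 26.5 tcp [0.647  0.1035 0.0219] yaw -173.55 F [-0.2 -1.3 -0. ] T [-0.1  -0.   -0.03] gap 0.015 z [-0.  0. -1.]
t 26.55 tcp [0.647  0.1036 0.0219] yaw -173.55 F [-0.5 -0.8  0.5] T [-0.11  0.02 -0.01] gap 0.0149 z [-0.  0. -1.]
TCP F [86.5 30.2 21.9]
block top z 44.6 x 85.9 rear y 14.7 front y 57.7
```

Request:
{"op": "send_rows", "data": {
  "targets": [
    [-0.0001,0.0006,0,0,255],
    [0,0,0,0,255]
  ]
}}

```text
clock: 26.75
tcp_pos: [0.6469, 0.1041, 0.0219]
orientation: [-0.0, -0.056, 0.998, 0.0]
wrist_force: [0.1, -1.0, 0.6]
finger_gap: 0.0153
```

Request:
{"op": "send_rows", "data": {
  "targets": [
    [-0.0001,0.0006,0,0,255],
    [0,0,0,0,255]
  ]
}}

```text
clock: 26.95
tcp_pos: [0.6469, 0.1047, 0.0219]
orientation: [-0.0, -0.056, 0.998, -0.0]
wrist_force: [0.7, -0.3, 0.6]
finger_gap: 0.0151
```

Request:
{"op": "send_rows", "data": {
  "targets": [
    [-0.0001,0.0006,0,0,255],
    [0,0,0,0,255]
  ]
}}

```text
clock: 27.15
tcp_pos: [0.6468, 0.1048, 0.0219]
orientation: [0.0, -0.056, 0.998, -0.001]
wrist_force: [-0.2, -4.0, 0.6]
finger_gap: 0.0154
```

Contact at about 4 N, so the shim is home. Releasing and lifting away.

Request:
{"op": "send_rows", "data": {
  "targets": [
    [0,0,0,0,190],
    [0,0,0,0,160],
    [0,0,0,0,140],
    [0,0,0,0,140],
    [0,0,0.01,0,140],
    [0,0,0.03,0,140],
    [0,-0.01,0.04,0,140],
    [0,-0.01,0.05,0,140],
    [0,-0.01,0.05,0,140],
    [0,0,0,0,140]
  ]
}}

```text
clock: 28.15
tcp_pos: [0.6508, 0.0746, 0.2096]
orientation: [0.007, -0.056, 0.998, -0.001]
wrist_force: [0.2, 0.4, 0.3]
finger_gap: 0.0386
```

```bash
python3 - <<'E'
from h import *
from workcell import eyes
r=wrist("w24"); W=wcloud(r); s,_=state()
t=eyes.read_camera("scene"); cv2.imwrite("pics/s24.png",cv2.resize(t["img"][200:340,260:440,::-1],None,fx=4,fy=4,interpolation=cv2.INTER_CUBIC))
V=tof(W.reshape(-1,3)).reshape(W.shape)
m=(abs(V[...,0]-.085)<.03)&(V[...,1]>0)&(V[...,1]<.052)&(V[...,2]>.036)&(V[...,2]<.05)
P=V[m]; print(m.sum(),np.round(P.mean(0)*1e3,1),cv2.minAreaRect((P[:,:2]*1e3).astype(np.float32)))
m=(abs(V[...,0])<.05)&(V[...,1]>.056)&(V[...,1]<.066)&(V[...,2]>.025)&(V[...,2]<.08); print("plate top near edge",np.median(V[m][:,2]) if m.sum() else None)
E
```

```text
t 28.15 tcp [0.6508 0.0746 0.2096] yaw -173.62 F [0.2 0.4 0.3] T [0.05 0.01 0.02] gap 0.0386 z [ 0.015 -0.    -1.   ]
t 28.2 tcp [0.6495 0.0751 0.2058] yaw -173.6 F [-0.7 -0.4 -0.4] T [0.03 0.03 0.  ] gap 0.0387 z [ 0.01  0.   -1.  ]
730 [86.2 32.6 44.3] ((86.17179870605469, 33.93552017211914), (35.985530853271484, 15.284510612487793), 89.77339935302734)
plate top near edge 0.04704858415561236
```

View pics/w24.png

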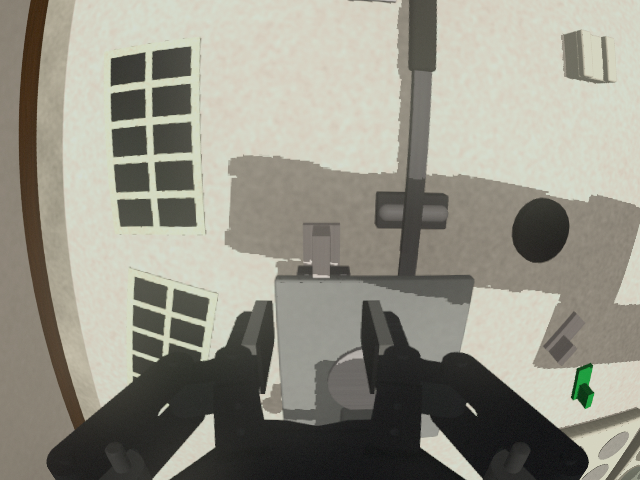

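View pics/s24.png

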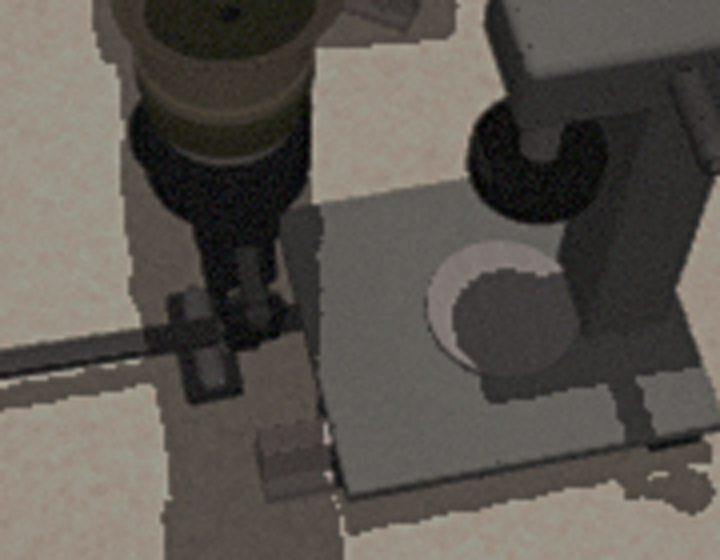

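Request:
{"op": "send_rows", "data": {
  "targets": [
    [-0.0033,-0.014,0,-8.57,100],
    [-0.0033,-0.014,0,-8.57,100],
    [-0.0033,-0.014,0,-8.57,100],
    [-0.0033,-0.014,0,-8.57,100],
    [-0.0033,-0.014,0,-8.57,100],
    [-0.0033,-0.014,0,-8.57,100],
    [-0.0033,-0.014,0,-8.57,100],
    [-0.0033,-0.014,0,-8.57,100],
    [-0.0033,-0.014,0,-8.57,100],
    [-0.0033,-0.014,0,-8.57,100],
    [-0.0033,-0.014,0,-8.57,100],
    [-0.0033,-0.014,0,-8.57,100]
  ]
}}

```text
clock: 29.45
tcp_pos: [0.6058, -0.0922, 0.1979]
orientation: [-0.002, 0.747, 0.664, -0.001]
wrist_force: [-0.5, -0.8, -0.5]
finger_gap: 0.0518
```

Request:
{"op": "send_rows", "data": {
  "targets": [
    [-0.0033,-0.002,-0.01,-8.57,100],
    [-0.0033,-0.002,-0.01,-8.57,100],
    [-0.0033,0,-0.01,-8.57,100],
    [-0.0033,0,-0.01,-8.57,100],
    [-0.0033,0,-0.01,-8.57,100],
    [-0.0033,0,-0.01,-8.57,100],
    [-0.0033,0,0,-8.57,100],
    [-0.0033,0,0,-8.57,100],
    [-0.0033,0,0,-8.57,100],
    [0,0,0,0,100],
    [0,0,0,0,100]
  ]
}}

```text
clock: 30.55
tcp_pos: [0.5767, -0.0959, 0.1388]
orientation: [-0.0, 0.998, 0.058, -0.001]
wrist_force: [0.6, -0.5, -0.5]
finger_gap: 0.052
```

```bash
python3 - <<'E'
from h import *
r=wrist("w25"); W=wcloud(r); s,_=state(); print("TCP F",tof(s["tcp_pos"])*1e3)
V=tof(W.reshape(-1,3)).reshape(W.shape)
m=(abs(V[...,0])<.03)&(V[...,1]>-.13)&(V[...,1]<-.02)&(V[...,2]>.025)&(V[...,2]<.06); P=V[m]
c=P.mean(0);vt=np.linalg.svd(P-c,full_matrices=False)[2]; d=vt[0]*np.sign(vt[0,1]); print(m.sum(),c*1e3,d, "at y=-164:",(c+d*(-.1645-c[1])/d[1])*1e3)
E
```

```text
t 30.55 tcp [ 0.5767 -0.0959  0.1388] yaw 6.7 F [ 0.6 -0.5 -0.5] T [-0.06 -0.07  0.03] gap 0.052 z [-0.002  0.001 -1.   ]
t 30.6 tcp [ 0.577 -0.096  0.139] yaw 6.67 F [-0.4  1.3  0.1] T [-0.02 -0.04 -0.02] gap 0.0514 z [-0.001  0.001 -1.   ]
TCP F [  -5.44955757 -160.16681043  139.03082534]
4124 [  1.94374492 -76.0587525   39.39205506] [ 0.02210303  0.9988965  -0.04143965] at y=-164: [-1.32337739e-02 -1.64500000e+02  4.30610782e+01]
```

View pics/w25.png

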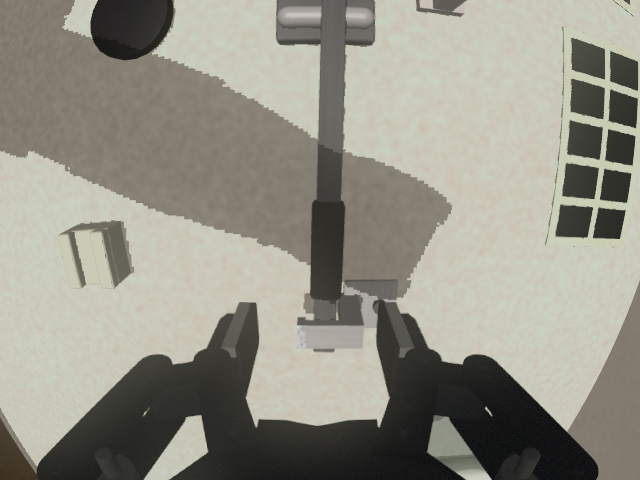

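Request:
{"op": "send_rows", "data": {
  "targets": [
    [0.0055,-0.004,-0.02,-1,100],
    [0,0,-0.04,0,100],
    [0,0,-0.035,0,100],
    [0,0,-0.02,0,100],
    [0,0,-0.003,0,100],
    [0,0,0,0,100],
    [0,0,0,0,100]
  ]
}}

```text
clock: 31.3
tcp_pos: [0.5841, -0.1007, 0.0233]
orientation: [0.0, 0.999, 0.048, 0.001]
wrist_force: [-0.8, 0.3, -0.1]
finger_gap: 0.0518
```

```bash
python3 - <<'E'
from h import *
barinfo("w26")
E
```

```text
t 31.3 tcp [ 0.5841 -0.1007  0.0233] yaw 5.52 F [-0.8  0.3 -0.1] T [ 0.02 -0.03 -0.02] gap 0.0518 z [ 0.002 -0.001 -1.   ]
pitch -2.3 yaw 95.45 1099 origin [ 0.5833 -0.1008  0.038 ] F: [   0.3 -165.7   38. ]
-0.08 [  -1.1 -245.6   41.2]
-0.06 [  -0.7 -225.7   40.4]
0.165 [ 3.2 -0.9 31.4]
0.22 [ 4.1 54.1 29.1]
0.24 [ 4.5 74.1 28.3]
```

View pics/w26.png

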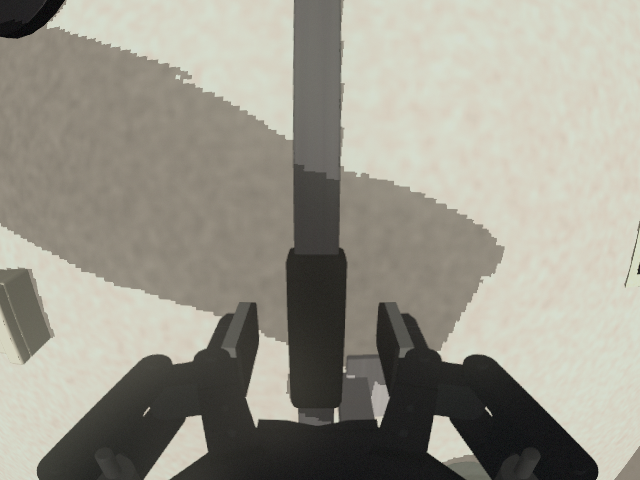

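Request:
{"op": "send_rows", "data": {
  "targets": [
    [0,0,-0.002,0,100],
    [0,0,0,0,150],
    [0,0,0,0,200],
    [0,0,0,0,255],
    [0,0,0,0,255],
    [0,0,0,0,255]
  ],
  "newtons": 50
}}

```text
clock: 31.95
tcp_pos: [0.5834, -0.1004, 0.0205]
orientation: [0.0, 0.999, 0.048, 0.001]
wrist_force: [-0.0, 1.5, 4.7]
finger_gap: 0.021
```

Request:
{"op": "send_rows", "data": {
  "targets": [
    [0,0,-0.0015,0,255],
    [0,0,-0.0015,0,255],
    [0,0,-0.0015,0,255],
    [0,0,-0.0015,0,255],
    [0,0,0,0,255],
    [0,0,0,0,255]
  ]
}}

```text
clock: 32.55
tcp_pos: [0.5843, -0.1005, 0.0157]
orientation: [0.0, 0.999, 0.048, 0.002]
wrist_force: [-0.3, 0.2, 10.3]
finger_gap: 0.0216
```

```bash
python3 - <<'E'
from h import *
barinfo("w27")
E
```

```text
t 32.55 tcp [ 0.5843 -0.1005  0.0157] yaw 5.5 F [-0.3  0.2 10.3] T [0.62 0.28 0.03] gap 0.0216 z [ 0.003 -0.    -1.   ]
pitch -0.67 yaw 95.41 1094 origin [ 0.5835 -0.1006  0.0331] F: [   0.5 -165.5   33.1]
-0.08 [  -1.  -245.5   34. ]
-0.06 [  -0.6 -225.5   33.8]
0.165 [ 3.5 -0.5 31.2]
0.22 [ 4.5 54.4 30.5]
0.24 [ 4.8 74.4 30.3]
```

Request:
{"op": "send_rows", "data": {
  "targets": [
    [0,0,-0.0006,0,255],
    [-0.003,-0.0003,0,-1.06,255],
    [-0.0031,-0.0002,0,-1.06,255],
    [-0.0031,-0.0001,0,-1.06,255],
    [-0.0031,-0.0001,0,-1.06,255],
    [-0.0031,0,0,-1.06,255],
    [-0.0031,0,0,-1.06,255],
    [-0.003,0.0001,0,-1.06,255],
    [-0.003,0.0002,0,-1.06,255],
    [0,0,0,0,255],
    [0,0,0,0,255]
  ]
}}

```text
clock: 33.7
tcp_pos: [0.559, -0.1013, 0.0147]
orientation: [0.001, 1.0, -0.026, 0.001]
wrist_force: [-2.8, -1.2, 10.2]
finger_gap: 0.0215
```

```bash
python3 - <<'E'
from h import *
from workcell import eyes
barinfo("w28")
t=eyes.read_camera("scene"); cv2.imwrite("pics/s28.png",cv2.resize(t["img"][200:340,150:360,::-1],None,fx=3.5,fy=3.5,interpolation=cv2.INTER_CUBIC))
E
```

```text
t 33.7 tcp [ 0.559  -0.1013  0.0147] yaw -2.93 F [-2.8 -1.2 10.2] T [0.08 0.5  0.62] gap 0.0215 z [ 0.002 -0.001 -1.   ]
pitch -0.23 yaw 87.0 1094 origin [ 0.558  -0.1013  0.032 ] F: [ -24.9 -163.3   32. ]
-0.08 [ -38.  -242.2   32.3]
-0.06 [ -34.7 -222.5   32.2]
0.165 [ 2.2 -0.5 31.3]
0.22 [11.2 53.7 31.1]
0.24 [14.5 73.4 31. ]
```

View pics/s28.png

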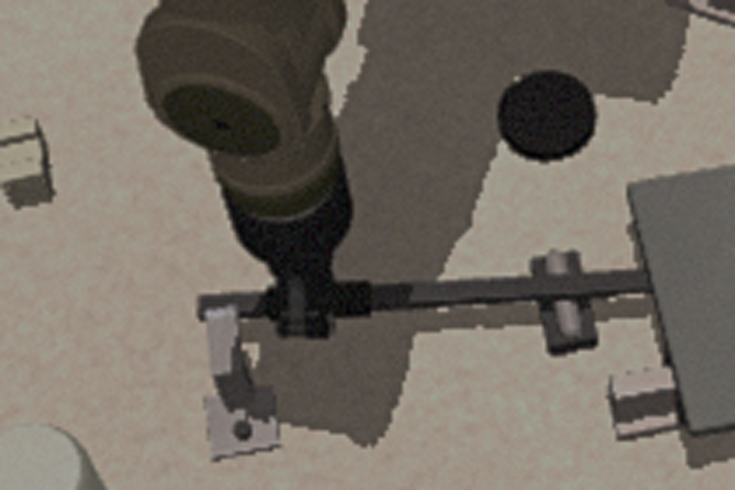

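Request:
{"op": "send_rows", "data": {
  "targets": [
    [0,0,0.0018,0,255],
    [0,0,0.0018,0,255],
    [0,0.0001,0.0018,0,255],
    [0,0.0001,0.0018,0,255],
    [0,0.0002,0.0018,0,255],
    [0,0.0002,0.0018,0,255],
    [0,0.0003,0.0018,0,255],
    [0,0.0003,0.0018,0,255],
    [0,0.0003,0.0018,0,255],
    [0,0,0,0,255]
  ]
}}

```text
clock: 34.8
tcp_pos: [0.5583, -0.0996, 0.0298]
orientation: [0.0, 1.0, -0.026, -0.0]
wrist_force: [-3.9, -4.5, 3.1]
finger_gap: 0.0216
```

```bash
python3 - <<'E'
from h import *
barinfo("w29")
E
```

```text
t 34.8 tcp [ 0.5583 -0.0996  0.0298] yaw -3.01 F [-3.9 -4.5  3.1] T [-1.25  0.57  0.35] gap 0.0216 z [-0.    -0.001 -1.   ]
pitch -5.5 yaw 86.91 1095 origin [ 0.5573 -0.0996  0.0473] F: [ -25.4 -161.5   47.3]
-0.08 [ -38.6 -240.1   54.9]
-0.06 [ -35.3 -220.4   53. ]
0.165 [ 1.8  0.4 31.5]
0.22 [10.9 54.4 26.2]
0.24 [14.2 74.  24.3]
```

Request:
{"op": "send_rows", "data": {
  "targets": [
    [0,0.0002,0.0012,0,255],
    [0,0.0002,0.0012,0,255],
    [0,0.0002,0.0012,0,255],
    [0,0.0002,0.0012,0,255],
    [0,0.0002,0.0012,0,255],
    [0,0,0,0,255]
  ]
}}

```text
clock: 35.45
tcp_pos: [0.558, -0.0976, 0.0349]
orientation: [-0.001, 1.0, -0.026, -0.0]
wrist_force: [-0.3, -1.0, -4.4]
finger_gap: 0.021
```

```bash
python3 - <<'E'
from h import *
barinfo("w30")
E
```

```text
t 35.45 tcp [ 0.558  -0.0976  0.0349] yaw -3.01 F [-0.3 -1.  -4.4] T [-0.76  0.15  0.12] gap 0.021 z [-0.001  0.001 -1.   ]
pitch -7.09 yaw 86.94 1098 origin [ 0.5571 -0.0976  0.0522] F: [ -25.4 -159.6   52.2]
-0.08 [ -38.5 -237.8   62.1]
-0.06 [ -35.2 -218.3   59.6]
0.165 [ 1.7  1.9 31.8]
0.22 [10.7 55.8 25.1]
0.24 [14.  75.3 22.6]
```

Request:
{"op": "send_rows", "data": {
  "targets": [
    [0,0.0002,0.0008,0,255],
    [0,0,0,0,255],
    [0,0,0,0,255]
  ],
  "newtons": 20
}}

```text
clock: 35.8
tcp_pos: [0.5582, -0.0975, 0.0361]
orientation: [-0.0, 1.0, -0.026, -0.0]
wrist_force: [-0.4, 0.1, -4.1]
finger_gap: 0.0212
```

```bash
python3 - <<'E'
from h import *
from workcell import eyes
barinfo("w31")
d=pickle.load(open("d0.pkl","rb"))
for n in ("scene","top"):
    t=eyes.read_camera(n)
    for nm,r in (("start",d[n]),("now",t)):
        V=tof(cloud(r).reshape(-1,3)); m=(V[:,0]>.05)&(V[:,0]<.12)&(V[:,1]>.06)&(V[:,1]<.11)&(V[:,2]>.02)&(V[:,2]<.08); print(n,nm,m.sum(),np.median(V[m],axis=0))
        m=(abs(V[:,0]-.035)<.09)&(V[:,1]>.06)&(V[:,1]<.22)&(V[:,2]>.025)&(V[:,2]<.065)
        A=np.c_[V[m][:,:2],np.ones(m.sum())]; 
        keep=np.ones(len(A),bool)
        for _ in range(6):
            k=np.linalg.lstsq(A[keep],V[m][keep,2],rcond=None)[0]; e=abs(A@k-V[m][:,2]); keep=e<.004
        print("  plane slope y",k[1],keep.sum(),"z at edge",k[1]*.055+k[2]+k[0]*.03)
E
```

```text
t 35.8 tcp [ 0.5582 -0.0975  0.0361] yaw -2.98 F [-0.4  0.1 -4.1] T [-0.46  0.14  0.12] gap 0.0212 z [-0.     0.001 -1.   ]
pitch -7.53 yaw 86.96 1098 origin [ 0.5572 -0.0975  0.0535] F: [ -25.3 -159.5   53.5]
-0.08 [ -38.3 -237.7   64. ]
-0.06 [ -35.1 -218.1   61.4]
0.165 [ 1.7  1.9 31.9]
0.22 [10.7 55.7 24.7]
0.24 [13.9 75.2 22.1]
scene start 612 [0.08540716 0.08501679 0.03611804]
  plane slope y 0.07395331672483349 3338 z at edge 0.03399605807608791
scene now 609 [0.08600425 0.08471607 0.04470768]
  plane slope y 0.016923319743717836 3418 z at edge 0.04424670387660292
top start 803 [0.08486168 0.08523279 0.03504708]
  plane slope y 0.0546608594076329 3999 z at edge 0.033393210398140846
top now 799 [0.0847292  0.08514794 0.04328503]
  plane slope y 0.0061776091284172704 4163 z at edge 0.04325733607871497
```

The plate edge is 10.05 mm above its start position, so tilt is about 0.050 and the press is resting on the shim. Releasing the bar.

Request:
{"op": "send_rows", "data": {
  "targets": [
    [0,0,0,0,195],
    [0,0,0,0,180],
    [0,0,0,0,160],
    [0,0,0,0,120],
    [0,0,0,0,100],
    [0,0,0,0,100]
  ]
}}

```text
clock: 36.55
tcp_pos: [0.5587, -0.0981, 0.0366]
orientation: [0.0, 1.0, -0.026, 0.0]
wrist_force: [0.4, -0.1, -0.5]
finger_gap: 0.052
```

```bash
python3 - <<'E'
from h import *
barinfo("w32")
E
```

```text
t 36.55 tcp [ 0.5587 -0.0981  0.0366] yaw -3.01 F [ 0.4 -0.1 -0.5] T [ 0.01 -0.   -0.04] gap 0.052 z [ 0.001 -0.    -1.   ]
pitch -6.87 yaw 86.93 1098 origin [ 0.5577 -0.098   0.0513] F: [ -24.9 -160.1   51.3]
-0.08 [ -38.  -238.4   60.9]
-0.06 [ -34.7 -218.8   58.5]
0.165 [ 2.2  1.5 31.5]
0.22 [11.3 55.4 25. ]
0.24 [14.5 74.9 22.6]
```

View pics/w32.png

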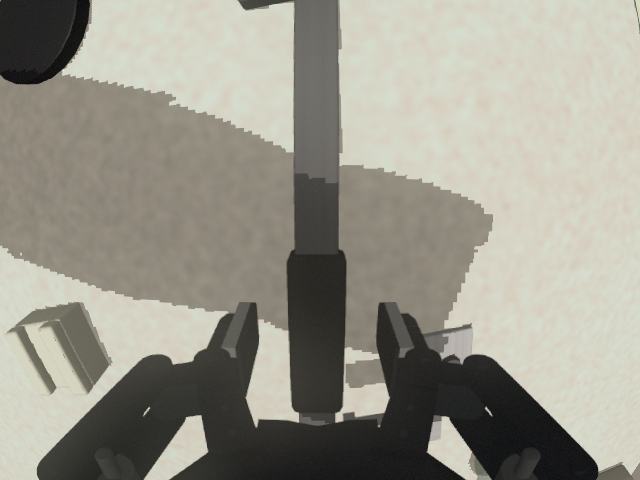

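The bar settled against the edge at −6.9° and is free of the pads. Lifting clear and checking.

Request:
{"op": "send_rows", "data": {
  "targets": [
    [0,0,0.015,0,100],
    [0,0,0.04,0,100],
    [0,0,0.05,0,100],
    [0,0,0.05,0,100],
    [-0.03,-0.02,0.03,0,100],
    [-0.03,-0.02,0,0,100],
    [0,0,0,0,100],
    [0,0,0,0,100]
  ]
}}

```text
clock: 37.4
tcp_pos: [0.4982, -0.1384, 0.2217]
orientation: [0.0, 1.0, -0.027, 0.001]
wrist_force: [-0.3, 0.1, -1.2]
finger_gap: 0.0516
```

```bash
python3 - <<'E'
from h import *
from workcell import eyes
d=pickle.load(open("d0.pkl","rb"))
state()
for n in ("scene","top"):
    t=eyes.read_camera(n)
    cv2.imwrite(f"pics/f_{n}.png",cv2.resize(t["img"][180:340,150:440,::-1] if n=="scene" else t["img"][120:320,170:520,::-1],None,fx=2.2,fy=2.2,interpolation=cv2.INTER_CUBIC))
    for nm,r in (("start",d[n]),("now",t)):
        V=tof(cloud(r).reshape(-1,3)); m=(V[:,0]>.05)&(V[:,0]<.12)&(V[:,1]>.06)&(V[:,1]<.09)&(V[:,2]>.02)&(V[:,2]<.08); print(n,nm,m.sum(),np.median(V[m],axis=0))
        m=(abs(V[:,0]-.085)<.03)&(V[:,1]>0)&(V[:,1]<.052)&(V[:,2]>.036)&(V[:,2]<.05)
        if m.sum()>20: print("  block",m.sum(),V[m].mean(0)*1e3,cv2.minAreaRect((V[m][:,:2]*1e3).astype(np.float32)))
        m=(abs(V[:,0]+.02)<.04)&(V[:,1]<-.03)&(V[:,1]>-.2)&(V[:,2]>.025)&(V[:,2]<.09)
        if m.sum()>20: print("  bar",m.sum(),V[m].mean(0)*1e3)
    for k in ("lid","jar","shim"): print(k,[(np.round(o["xyz"],3).tolist(),round(o["conf"],2)) for o in eyes.tip_of(k,n)])
E
```

```text
t 37.4 tcp [ 0.4982 -0.1384  0.2217] yaw -3.09 F [-0.3  0.1 -1.2] T [-0.02 -0.05  0.03] gap 0.0516 z [ 0.001 -0.    -1.   ]
scene start 367 [0.08521637 0.07483959 0.0356402 ]
scene now 357 [0.0853722  0.07505921 0.04457324]
  block 136 [89.60064273 33.69401101 44.24192896] ((87.86518859863281, 33.42700958251953), (36.7624626159668, 18.99973487854004), 89.16097259521484)
  bar 667 [ -14.28962603 -121.4054614    52.49268804]
lid [([0.408, 0.061, -0.006], 0.74)]
jar [([0.706, -0.264, -0.006], 0.87)]
shim [([0.32, 0.208, -0.002], 0.81), ([0.471, 0.435, 0.003], 0.69), ([0.229, 0.291, 0.002], 0.61), ([0.648, 0.108, -0.001], 0.59)]
top start 478 [0.08483331 0.07516218 0.03461185]
top now 484 [0.08492155 0.07508861 0.04329728]
  block 159 [86.04904038 31.9435937  43.9033972 ] ((86.69744873046875, 32.341033935546875), (17.111286163330078, 39.39772033691406), 1.393837809562683)
  bar 802 [ -17.59186575 -121.875057     52.03451457]
lid [([0.408, 0.068, -0.001], 0.96)]
jar [([0.709, -0.266, 0.003], 0.75)]
shim [([0.228, 0.296, -0.002], 0.96), ([0.646, 0.11, 0.001], 0.82), ([0.476, 0.434, 0.003], 0.81), ([0.378, 0.373, 0.0], 0.63), ([0.33, 0.211, 0.003], 0.57)]
```

View pics/f_scene.png

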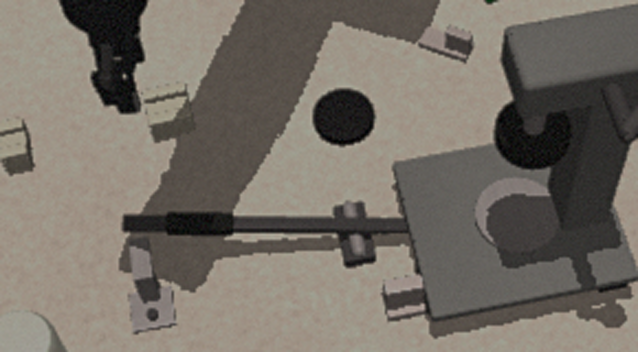

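View pics/f_top.png

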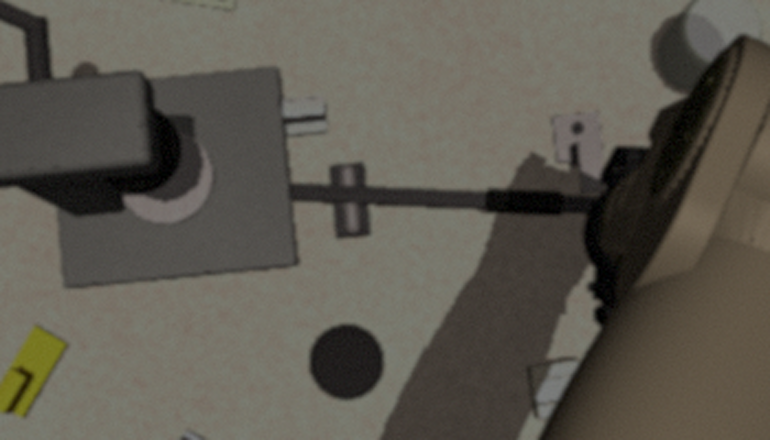

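```bash
python3 -c "
from workcell import ticket
print(ticket.hand_in())"
```

```text
the job is handed in; nothing more can be done
None
```

The job is handed in: the press stands level on the shim, and the bar is unhooked and left over the fulcrum. No verdict was reported, and the clock was at about 37 s of the 64 s allowed.

**What I did**
- **Levering:** I used the hook to turn the bar about 21° tip-down in the fingers, because it would not droop under its own weight. I then slid it under the press, levered the press up and caught the bar under the hook with the hand off.
- **Shim:** I chose the larger white one; its measured outline was 83 × 37 mm. I slid it in until the grip block touched the foot at about 4 N.
- **Lowering:** I unhooked the bar and let the press down in steps of about 1–2 mm at the grip.

**Last checks**
- **Tilt:** the front edge rose 10.05 mm from where it started, which gives about 0.050 rad. Two other readings taken further back on the plate gave about 0.049.
- **Shim:** the last close view put the origin about 36 mm in front of the fulcrum and 86 mm sideways, less than 1° off square. The final scene and top views agreed within about 4 mm and 2°.
- **Bar:** the last wrist measurement, just before lifting away, put it about 35 mm to the side of the hook, steady and leaning lightly on the press edge.
- **Bystanders:** the jar and lid were within measurement noise of their starting places.

**Not measured:** I could not read the force of the foot on the shim. The bar takes about 4 N of the 18–32 N load by my estimate, so it should be well over 3 N.

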